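Pull the aspirator's filter plate and present it over the tray

TASK

Take the panel key out of its stand, push its blade into the slotted knob on the service flap and turn the knob a quarter turn counter-clockwise (seen from above) to unlock it, then put the key fully back into the well of its stand. Swing the flap open past upright so that it stays open, and draw the filter plate straight up out of the chamber by its pull tab. Finish still holding the filter: still and upright, about a hand's breadth above the small steel tray, wholly over it and lined up with the tray's long side, leaving the bottle, the dropper and the tip box where they stand.

Things in the scene. Friction and masses are not known exactly. Their poses are not given: they have to be found in the camera images.
- unit: bench aspirator: fixed grey box 160 (x) x 130 (y) x 100 mm. Origin: centre of its underside; +y is the fascia with louvres and switch, +x the flap's hinge side, z up; flat top at z = 100 mm. The filter chamber is open at the top from x = -60 to +56 and y = -46 to +46 mm, covered by the flap.
- flap (a joint): service flap, rad: 0 shut flat on the box, grows as its free edge swings up and over about the hinge at the box's +x side; stop at 1.85. Panel 130 (hinge to free edge) x 104 x 5 mm, 0.18 kg; the hinge has friction (0.2 N m), so the flap stays at any angle. While the knob is locked, its tongue catches under a lip and the flap cannot rise.
- flap_hinge (a point): middle of the hinge axis, unit frame (62, 0, 102.5) mm; the axis is this frame's y, always the unit's y. The frame turns with the flap and equals the unit's axes at joint 0. The flap runs to its -x; +z is the outer face.
- flap_bar (a point): middle of the round steel bail pull near the flap's free edge: bar 8 mm thick along y, 46 mm clear between its legs, bar centre 30 mm above the flap's outer face. In the hinge frame at (-118, 18, 34) mm; with the flap shut at unit (-56, 18, 136.5) mm. The bar can turn between the finger pads as the flap swings.
- knob (a joint): captive quarter-turn aluminium knob on the flap, rad: 0 locked (starts at 0 to 0.2), grows counter-clockwise seen from above, stop at 1.571. Free of the lip above about 1.15. Turning friction 0.06 N m.
- knob_recess (a point): centre of the knob's top face; z up along its axis, x along the slot. Knob 33 mm across, top 11 mm above the flap; slot 20 (x) x 6.5 (y) mm, 9 mm deep. With the flap shut at unit (-42, -26, 117.5) mm; slot along the unit's x when knob is 0.
- key: panel key, 73 mm tall, upright in its well. Origin: blade tip; z up. Blade 16.5 (x) x 3.5 (y) mm, 8 mm long, tip tapered to 13 x 2; steel barrel 17 mm thick (z 8 to 34); collar 32 mm wide (z 34 to 39); flat black grip 44 (x) x 12 (y) mm, z 49 to 73, in line with the blade: grip across y. The blade enters the slot 8 mm, until the barrel rests on the knob. 0.07 kg.
- stand: black stand for the key, fixed block 56 (x) x 84 (y) x 50 mm, origin under its centre; key well at (0, -18, 50) mm, two short hex bits beside it. Behind the work (room): a shelf post at x 0.53 to 0.61, y 0.16 to 0.22 m, and a shelf from x = 0.57 m on, 0.5 m up.
- key_well (a point): centre of the mouth of the key well in the stand's top, z up, same axes as the stand: a round hole 21 mm wide, 40 mm deep. The parked key hangs by its collar, which rests on the top; its blade tip is then 34 mm below the mouth.
- filter: white framed filter plate with paper pleats, 10 (x) x 76 (y) x 66 (z) mm, 0.06 kg; on top a white pull tab 8 (x) x 30 (y) mm, z 66 to 86. Origin: middle of its lower edge, z up, x across its broad face. Starts hidden under the flap in two upright grooves (2 mm play), origin at unit (-2, 0, 12) mm, same axes; 50 mm free before and behind the tab.
- tray: small shallow stainless tray, 85 (x) x 150 (y, the long side) x 18 mm, walls 3 mm, fixed; origin at the centre of its underside. It lies in front of the white thermal cycler, 234 mm high, which fills x > 0.39 m for y < -0.11 m: carry the filter round its near corner, or over it.
- reagent_bottle: bystander: blue-capped lab bottle, 56 mm across, 123 mm tall; origin under its centre
- dropper: bystander: small white dropper bottle, 27 mm across, 86 mm tall; origin under its centre
- tip_box: bystander: blue pipette-tip box with clear lid, 91 x 124 x 95 mm; origin under its centre
Not all that is in view belongs to the job. There is more than one size of the key; the job needs the smallest.

How it is judged:
By the outcome, as a careful person would: the job done as asked, in the order asked, and still so for the second after the job is handed in, while the arm keeps its last pose, push and grip.
It also fails if it takes over 72 s, if anything falls off the work surface, if the arm or the gripper's body presses on something with over 40 N, if the wrist force passes 120 N, or if a joint passes its speed limit or range.

ROBOT

A 6-joint arm with a two-finger parallel gripper is mounted at the origin on the work surface; the furniture and walls round the work are solid. World frame = base frame: x ahead of the robot, y to its left, z up, the work surface at z = 0. Lengths are in mm, angles in rad, forces in N, time in s.
With the tool pointing down it reaches from about 375 to 825 mm from the base axis. Payload 5.5 kg.
Tool frame: the origin (TCP) lies at the very end of the fingers, on their centre line; the grasp point (between the pads) lies 19 mm behind it (manip.grip_point_offset is the distance from the TCP to the grasp point, in mm); z points along the fingers, y is the line along which they close (so a half turn about z gives the same grasp; the last joint's range is limited). The gripper opens to 85 mm and grips with 20 to 120 N. Pads are 22 mm wide; open, the fingers measure 114 mm over their backs; the gripper's body (76 mm by 85 mm) begins 54 mm behind the grasp point. The pads swing forward as they close: fully open they stand 13 mm farther back than shut.
Start: joints at [-1.308, 0.314, -0.047, 1.21, 0, 1.571], TCP at [155.868, -579.396, 231.299] pointing down, gripper open.
Joint ranges: [-2.67, 2.67], [-0.69, 1.73], [-1.03, 1.25], [-2.08, 2.16], [-1.42, 1.45], [-3.14, 3.14]. Speed limits (rad/s): [2.39, 2.39, 3.01, 3.14, 3.14, 3.14].

INTERFACE

Orientations are given as a 3x3 rotation matrix whose columns are the frame's x, y, z axes.
In Python, from plant import manip gives the robot as it stands.
- The arm moves only by the tool play_rows, never from a script. Its argument "plan" is a list of rows, each a list of 4 numbers: the shift along the tool's x, y, z in cm, then the turn about the tool's z in degrees. A call has 1 to 20 rows; each row is the pose to reach, as a shift and turn from the pose commanded when the call began, along the tool's axes at that moment; what a row does not reach only later rows make up. A row lasts 1/12 s, in which the tool goes at most 41.7 mm and 7.16 degrees, less where a joint would pass 70% of its speed; a pose out of reach is approached as far as the arm can. A call with a gripper value outside its range is refused whole. "jaw" is the gripper command: -1 is fully open, 1 is shut, values between are in proportion, set as the call begins (left out, the last holds). The fingers move at their own pace and stop on an object; "grip_force" is the grip in N (left out, the last holds). Time passes only in rows, so rows that repeat a pose let the fingers close. It gives the time, the measured TCP pose, the force, the opening and the grip force at its end, in the units of the state.
- manip.read_state(): the state, without advancing time (a new reading comes with each control period).
- manip.get_image(name): name is "scene" or "top" or "wrist"; returns a dict with "color" (420x560x3 uint8, red, green, blue), "fovy" (degrees; the focal length in pixels is half the picture's height over the tangent of half this angle, whatever the lens; pixels are square), "cx", "cy" (the principal point, pixels), "R" (3x3) and "t" (3): a world point X has camera coordinates R X + t. Camera axes: x right, y down, z forward; pixel columns grow to the right and rows downward; lengths in mm; the calibration is good to about 2 mm. A picture is of the moment at which its call begins. There is no depth.
- manip.job_done(): hands the job in; it is judged then, once.
The state is a dict: "time": time; "joint_positions": joint angles; "joint_velocities": joint speeds; "joint_torque": joint torques, N m; "ee_pos": TCP position; "eef_rot": TCP orientation; "force": force on the tool from outside, world axes, zero at the start; "torque": the same for the moment, N m; "gripper_width": finger opening in mm; "grip_force": force on a finger pad.
Only numpy, scipy, OpenCV 4.12 (cv2) and the standard library are available. Lean on these libraries where they do the work, as an engineer would, in place of code of your own. Each camera call takes 0.05 s, during which the arm holds its last target. There are 200 camera calls.

## Working session

There is one attempt and no reset: what is moved stays moved. The work goes in short steps, Python scripts to look and compute and a tool call to move; the robot and the scene stay as the last step left them, time stands still between calls to the robot, and variables do not carry over. Pictures are saved under pics/ and viewed, at most 10 in all, crops included, and the job is handed in when it is done.

Besides the shell and the picture viewer there is one more tool, called after "Request:" as name([rows], argument=value, ...), one row to a line, values as JSON. play_rows: Moves the arm, as the interface text tells. Its arguments: {"type":"object","properties":{"plan":{"type":"array"},"jaw":{"type":"number"},"grip_force":{"type":"number"}},"required":["plan"]}

```bash
ls; mkdir -p pics
cat > h.py <<'E'
import numpy as np, cv2
from plant import manip
def shot(name):
    d=manip.get_image(name); return d
def proj(d,X):
    X=np.atleast_2d(X); c=X@np.array(d["R"]).T+np.array(d["t"])
    f=d["color"].shape[0]/2/np.tan(np.radians(d["fovy"])/2)
    return np.c_[d["cx"]+f*c[:,0]/c[:,2], d["cy"]+f*c[:,1]/c[:,2]]
def ray(d,p,z):
    f=d["color"].shape[0]/2/np.tan(np.radians(d["fovy"])/2)
    R=np.array(d["R"]);o=-R.T@np.array(d["t"])
    v=R.T@np.array([(p[0]-d["cx"])/f,(p[1]-d["cy"])/f,1])
    return o+v*(z-o[2])/v[2]
def st():
    s=manip.read_state()
    np.set_printoptions(precision=3,suppress=True)
    print("t",s["time"],"pos",np.array(s["ee_pos"]),"F",np.array(s["force"]),"w",s["gripper_width"],"gf",s["grip_force"]);print(np.array(s["eef_rot"]));print("q",np.array(s["joint_positions"]))
    return s
E
python3 - <<'E'
from h import *
st()
import pickle
ims={}
for n in("scene","top","wrist"):
    d=shot(n);ims[n]=d
    R=np.array(d["R"]);print(n,d["fovy"],d["cx"],d["cy"],-R.T@np.array(d["t"]));print(R)
pickle.dump(ims,open("i0.pkl","wb"))
for n in("scene","top"):
    cv2.imwrite(f"pics/{n}0.png",cv2.resize(ims[n]["color"][:,:,::-1],(800,600),interpolation=cv2.INTER_CUBIC))
E
```

```text
pics
t 0.0 pos [ 155.735 -578.854  230.429] F [-1.347 -0.315  1.125] w 85.17181142477648 gf 0.0
[[ 0.966  0.26  -0.   ]
 [ 0.26  -0.966  0.002]
 [ 0.    -0.002 -1.   ]]
q [-1.308  0.314 -0.048  1.21   0.     1.571]
scene 45.148232765041236 269.7916094216847 209.74949043251974 [-248.005  965.174  680.577]
[[-0.805 -0.593  0.001]
 [-0.265  0.359 -0.895]
 [ 0.531 -0.721 -0.446]]
top 53.136260130220414 283.3525877840426 206.49454991353355 [ 367.25    50.291 1061.382]
[[ 0.014 -0.999 -0.033]
 [-0.997 -0.011 -0.079]
 [ 0.079  0.034 -0.996]]
wrist 63.566738317143034 279.7777924408091 209.01750858650846 [ 219.372 -563.313  373.533]
[[ 0.26  -0.966 -0.002]
 [-0.933 -0.252  0.257]
 [-0.248 -0.065 -0.966]]
```

View pics/top0.png

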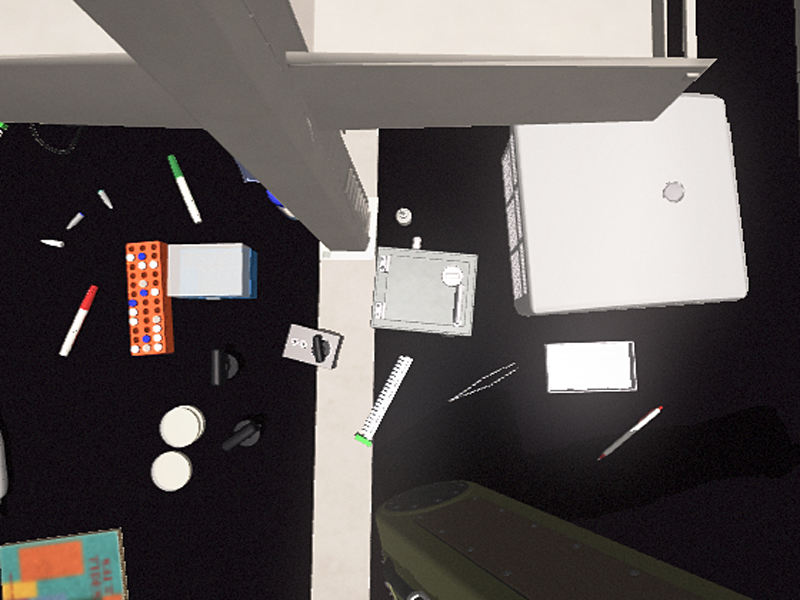

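View pics/scene0.png

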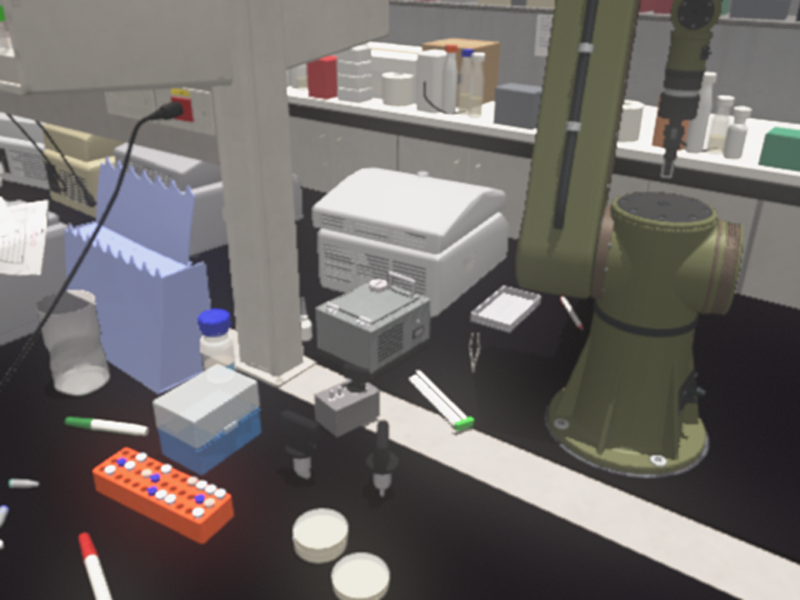

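The top view shows the unit at (425,290), with its hinges at the left, its knob at (452,275) and its bail at (458,303). The stand is at (313,346) and the tray at (590,367).

There are three key candidates:
- **Stand key, (321,347):** it sits in the stand and looks smallest.
- **Loose keys, (225,367) and (243,433):** both are larger and stand on the bench.

The stand key fits the description. I'll confirm that in a crop.

Run:
```python
from h import *
import pickle
ims=pickle.load(open("i0.pkl","rb"));d=ims["top"];g=cv2.cvtColor(d["color"],cv2.COLOR_RGB2GRAY)
for nm,(x0,y0,x1,y1),z,th in (("unit",(255,165,345,245),105,70),("stand",(190,218,248,265),50,70),("tray",(370,228,455,285),18,120)):
    m=(g[y0:y1,x0:x1]>th).astype(np.uint8)
    if nm=="stand": 
        print(g[240,190:248:2])
    cs,_=cv2.findContours(m,cv2.RETR_EXTERNAL,cv2.CHAIN_APPROX_NONE);c=max(cs,key=cv2.contourArea)+np.array([x0,y0])
    r=cv2.minAreaRect(c.astype(np.float32));b=cv2.boxPoints(r)
    W=np.array([ray(d,p,z) for p in b]);print(nm,r);print(W[:,:2],W.mean(0)[:2],np.linalg.norm(W[1]-W[0]),np.linalg.norm(W[2]-W[1]))
    e=W[1]-W[0];print("dir",np.degrees(np.arctan2(e[1],e[0])))
a=cv2.resize(d["color"][160:330,135:350,::-1],None,fx=3.7,fy=3.5,interpolation=cv2.INTER_CUBIC)
cv2.imwrite("pics/crop1.png",a);print(a.shape)
```

```text
unit ((294.5, 204.5), (79.0, 79.0), 90.0)
[[538.35448881 149.87537617]
 [539.77101086 -31.91519239]
 [359.19244439 -32.67641201]
 [356.67246473 146.4006737 ]] [448.4976022   57.92111137] 181.79608728578245 180.58017089997546
dir -89.5535571879086
[ 21  11  15  14  18 136 200 192 225 247 230 107 249 205 205  42 105  27
  93  87 195 214 215 190  60 228 224 225 226]
stand ((222.5, 241.0), (46.0, 49.0), 90.0)
[[416.99250762 291.92362007]
 [418.42831433 172.5298131 ]
 [308.02770163 170.25051015]
 [306.17761286 288.59888045]] [362.40653411 230.82570594] 119.40244002666124 110.42413914646058
dir -89.31100530814359
tray ((413.0946350097656, 256.5282897949219), (34.85798263549805, 63.187904357910156), 88.21009063720703)
[[ 369.64574836 -155.2864724 ]
 [ 376.57554412 -308.80493711]
 [ 292.09033104 -310.04721102]
 [ 284.82288482 -157.54044493]] [ 330.78362708 -232.91976636] 153.67478997972648 84.49434580596665
dir -87.41543335296043
(595, 796, 3)
```

View pics/crop1.png

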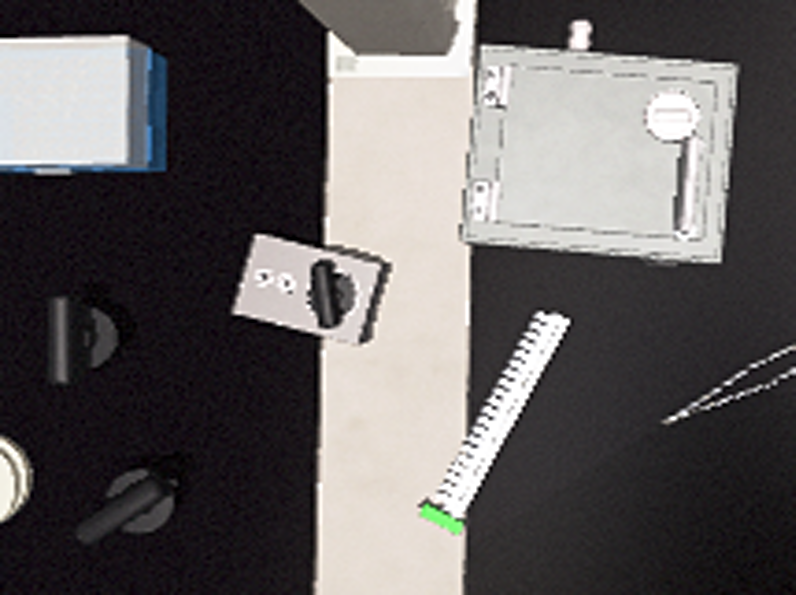

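The crop confirms that the smallest key is the one in the stand, at crop (325,293), next to the two hex bits. The loose keys at (85,340) and (130,505) are clearly larger. Next I'll compute poses.

Run:
```python
from h import *
import pickle
ims=pickle.load(open("i0.pkl","rb"));d=ims["top"]
W=lambda p,z: ray(d,(135+p[0]/3.7,160+p[1]/3.5),z)
c=[W(p,100) for p in((478,45),(738,65),(722,262),(463,242))]
print("unit corners",np.array(c)[:,:2],"side",[np.linalg.norm(c[i]-c[(i+1)%4]) for i in range(4)])
for a,b in((1,0),(2,3)):
    e=c[b]-c[a];print("unit x dir deg",np.degrees(np.arctan2(e[1],e[0])))
print("knob",W((671,117),116.5)[:2],"bar",W((686,142),136.5)[:2],W((686,236),136.5)[:2])
print("key grip",W((323,262),73)[:2],W((328,327),73)[:2])
print("hex",W((264,278),52)[:2],W((287,285),52)[:2])
s=[W(p,50) for p in((255,235),(390,264),(367,345),(233,313))];print(np.array(s)[:,:2],[np.linalg.norm(s[i]-s[(i+1)%4]) for i in range(4)])
```

```text
unit corners [[521.01767569 128.7013234 ]
 [509.11129617 -33.53145531]
 [379.76567778 -24.25292155]
 [390.69945423 135.7494251 ]] side [np.float64(162.669100822693), np.float64(129.67798650717037), np.float64(160.3754918955574), np.float64(130.50867626462994)]
unit x dir deg 85.80254712112873
unit x dir deg 86.09076455180254
knob [472.48130233   8.51231947] bar [4.54493988e+02 3.50580096e-01] [ 3.95279490e+02 -5.01576249e-02]
key grip [376.72779298 227.44857599] [333.18735246 223.14763324]
hex [365.41258068 269.60221356] [360.81535918 254.38584667]
[[394.9970366  276.81208513]
 [376.15971102 187.62269315]
 [320.48708089 201.40275894]
 [341.07070174 289.71147701]] [np.float64(91.15696614840192), np.float64(57.35269792766664), np.float64(90.67587956081852), np.float64(55.44766813863997)]
```

```bash
cat >> h.py <<'E'
def to(*wps, base=None):
    """wps: (x,y,z,yaw deg, world); prints tool-frame rows cm/deg from measured pose"""
    s=manip.read_state();R=np.array(s["eef_rot"]);p=np.array(s["ee_pos"])
    y0=np.degrees(np.arctan2(R[1,0],R[0,0]))
    if base is not None: p,y0=np.array(base[:3]),base[3]
    c,n=np.cos(np.radians(y0)),np.sin(np.radians(y0))
    for w in wps:
        e=np.array(w[:3])-p
        print([round(v,2) for v in ((c*e[0]+n*e[1])/10,(n*e[0]-c*e[1])/10,-e[2]/10,-(w[3]-y0))])
E
python3 - <<'E'
from h import *
to((400,-350,320,75),(450,0,320,145),base=(155.868,-579.396,231.299,15.06))
E
```

```text
[np.float64(29.54), np.float64(-15.81), np.float64(-8.87), -59.94]
[np.float64(43.46), np.float64(-48.31), np.float64(-8.87), -129.94]
```

Request:
play_rows([
  [29.5, -15.8, -8.9, -60],
  [29.5, -15.8, -8.9, -60],
  [29.5, -15.8, -8.9, -60],
  [29.5, -15.8, -8.9, -60],
  [29.5, -15.8, -8.9, -60],
  [29.5, -15.8, -8.9, -60],
  [29.5, -15.8, -8.9, -60],
  [29.5, -15.8, -8.9, -60],
  [29.5, -15.8, -8.9, -60],
  [43.5, -48.3, -8.9, -130],
  [43.5, -48.3, -8.9, -130],
  [43.5, -48.3, -8.9, -130],
  [43.5, -48.3, -8.9, -130],
  [43.5, -48.3, -8.9, -130],
  [43.5, -48.3, -8.9, -130],
  [43.5, -48.3, -8.9, -130],
  [43.5, -48.3, -8.9, -130],
  [43.5, -48.3, -8.9, -130],
  [43.5, -48.3, -8.9, -130],
  [43.5, -48.3, -8.9, -130],
], jaw=-1)

```text
time: 1.82
ee_pos: [450.3, 1.1, 320.0]
eef_rot: [[-0.823, 0.569, -0.001], [0.569, 0.823, -0.0], [0.0, -0.001, -1.0]]
force: [0.2, -0.0, 0.2]
gripper_width: 85.4
grip_force: 0.0
```

Run:
```python
from h import *
st();to((355,224,240,186))
```

```text
t 1.8167 pos [450.334   1.138 319.982] F [ 0.175 -0.045  0.187] w 85.43069785913148 gf 0.0
[[-0.823  0.569 -0.001]
 [ 0.569  0.823 -0.   ]
 [ 0.    -0.001 -1.   ]]
q [ 0.003  0.008 -0.21   1.353 -0.     0.608]
[np.float64(20.52), np.float64(12.91), np.float64(8.0), np.float64(-40.66)]
```

Request:
play_rows([
  [20.5, 12.9, 8.0, -41],
  [20.5, 12.9, 8.0, -41],
  [20.5, 12.9, 8.0, -41],
  [20.5, 12.9, 8.0, -41],
  [20.5, 12.9, 8.0, -41],
  [20.5, 12.9, 8.0, -41],
  [20.5, 12.9, 8.0, -41],
  [20.5, 12.9, 8.0, -41],
  [20.5, 12.9, 8.0, -41],
  [20.5, 12.9, 8.0, -41],
])

```text
time: 2.65
ee_pos: [357.1, 222.1, 240.7]
eef_rot: [[-0.995, -0.102, 0.001], [-0.102, 0.995, -0.0], [-0.001, -0.0, -1.0]]
force: [-0.8, 0.9, -0.5]
gripper_width: 85.3
grip_force: 0.0
```

Run:
```python
from h import *
s=st();d=shot("wrist")
im=d["color"].copy()
for P in ((355,224,89),(355,224,50)):
    p=proj(d,P)[0];print(p)
cv2.imwrite("pics/w1.png",cv2.resize(im[:,:,::-1],(800,600),interpolation=cv2.INTER_CUBIC))
import pickle;pickle.dump(d,open("w1.pkl","wb"))
```

```text
t 2.65 pos [357.13  222.08  240.684] F [-0.806  0.9   -0.546] w 85.32972278938314 gf 0.0
[[-0.995 -0.102  0.001]
 [-0.102  0.995 -0.   ]
 [-0.001 -0.    -1.   ]]
q [ 0.557 -0.03  -0.426  1.174 -0.001  0.455]
[283.308 191.028]
[282.899 182.891]
```

View pics/w1.png

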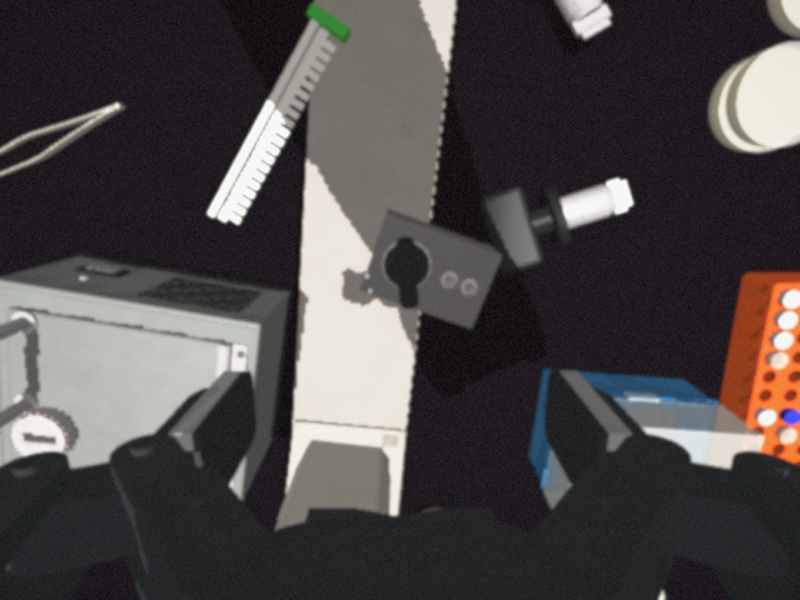

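The wrist view shows the stand key: collar circle at about (406,265), grip running from (405,240) to (409,305), hex bits at (450,280) and (470,288). Part of the knob is visible at (40,435). I'll measure the grip by mask.

Run:
```python
from h import *
import pickle
d=pickle.load(open("w1.pkl","rb"));g=cv2.cvtColor(d["color"],cv2.COLOR_RGB2GRAY)
for r in range(160,222,2): print(r,[c for c in range(265,310) if g[r,c]<26][:1],[c for c in range(265,310) if g[r,c]<26][-1:], g[r,270:300:2])
```

```text
160 [] [] [90 90 91 91 94 93 90 90 88 88 93 91 92 89 87]
162 [] [] [89 92 91 88 91 90 92 92 93 90 90 92 91 92 90]
164 [] [] [88 91 93 90 90 86 84 85 88 89 92 91 90 89 90]
166 [] [] [90 89 92 88 80 66 53 52 60 77 90 89 91 88 88]
168 [] [] [87 91 91 90 60 31 32 30 30 54 92 98 90 89 91]
170 [285] [285] [ 89  91 101 105  53  31  33  31  26  40  91 111 108  93  88]
172 [] [] [ 89 108 116  86  43  28  35  35  31  32  43  83 112 107  93]
174 [] [] [102 109  76  42  28  31  35  33  30  34  36  44  62 104 113]
176 [] [] [105  69  42  31  29  33  36  38  34  34  33  37  35  70 118]
178 [] [] [97 47 29 32 34 34 32 33 35 36 26 29 34 40 87]
180 [] [] [77 35 34 32 30 30 36 35 30 35 26 39 30 36 55]
182 [] [] [52 41 34 34 27 29 34 34 37 30 32 35 36 35 45]
184 [] [] [48 39 36 36 30 36 32 35 33 37 34 32 31 37 44]
186 [] [] [49 37 29 35 36 32 36 32 36 29 31 33 34 42 39]
188 [280] [283] [54 30 35 36 35 24 33 39 38 35 37 36 35 34 40]
190 [] [] [62 36 34 33 33 33 33 31 37 29 32 30 37 32 58]
192 [] [] [86 46 33 36 37 36 33 31 30 31 32 34 34 38 76]
194 [] [] [102  67  40  33  34  34  29  32  32  34  31  29 
[... 161 characters left out ...]
 32 29 40 82 94 87 87]
202 [288] [288] [88 89 88 89 80 44 31 36 37 24 33 67 88 89 90]
204 [] [] [89 87 88 90 82 40 32 31 38 28 35 68 87 89 88]
206 [287] [287] [88 91 88 89 81 45 35 33 34 34 36 62 85 88 89]
208 [] [] [90 90 91 88 81 45 34 32 30 28 39 61 86 88 86]
210 [] [] [111 101  96  93  84  52  33  32  29  34  32  54  85  89  87]
212 [] [] [118 112 114 108  98  66  35  33  38  34  30  60  87  89  88]
214 [] [] [183 153 144 145 126  98  63  43  43  42  56  77  88  90  88]
216 [] [] [227 221 220 220 174 117 104  91  90  91  95  98  95  87  87]
218 [] [] [229 228 228 227 200 129 113 113 114 111 111 126 120  73  81]
220 [296] [296] [229 229 228 229 219 136 115 113 115 112 117 119  92  24  37]
```

Run:
```python
from h import *
import pickle
d=pickle.load(open("w1.pkl","rb"))
a,b=ray(d,(283.4,166.5),89),ray(d,(286.4,213.7),89)
print("collar",ray(d,(285,185.3),55)[:2],"grip",a[:2],b[:2],(a+b)[:2]/2,np.linalg.norm(a-b),np.degrees(np.arctan2(*(b-a)[1::-1])))
# knob
print("knob", ray(d,(40/1.4286,437/1.4286),116.5)[:2])
print(np.array(d["R"]))
```

```text
collar [356.255555   226.16689622] grip [333.3019688 221.8005238] [375.5179269  228.96520943] [354.40994785 225.38286662] 42.819619778204284 9.632179603969531
knob [475.25578217   9.43420415]
[[-1.01808245e-01  9.94803953e-01  4.20220376e-04]
 [ 9.60697906e-01  9.82081544e-02  2.59643394e-01]
 [ 2.58253006e-01  2.68375431e-02 -9.65704474e-01]]
```

Run:
```python
from h import *
to((354.8,225.5,120,188),(354.8,225.5,62,188))
```

```text
[np.float64(0.21), np.float64(0.37), np.float64(12.08), np.float64(-362.16)]
[np.float64(0.21), np.float64(0.37), np.float64(17.88), np.float64(-362.16)]
```

Request:
play_rows([
  [0.2, 0.37, 6, -2],
  [0.2, 0.37, 10, -2],
  [0.2, 0.37, 12, -2],
  [0.2, 0.37, 14, -2],
  [0.2, 0.37, 16, -2],
  [0.2, 0.37, 17, -2],
  [0.2, 0.37, 17.9, -2],
  [0.2, 0.37, 17.9, -2],
  [0.2, 0.37, 17.9, -2],
])

```text
time: 3.45
ee_pos: [354.6, 226.1, 61.6]
eef_rot: [[-0.99, -0.138, 0.0], [-0.138, 0.99, -0.0], [-0.0, -0.0, -1.0]]
force: [0.4, 0.4, 0.4]
gripper_width: 85.0
grip_force: 0.0
```

Request:
play_rows([
  [0, 0, 0, 0],
  [0, 0, 0, 0],
  [0, 0, 0, 0],
  [0, 0, 0, 0],
  [0, 0, 0, 0],
  [0, 0, 0, 0],
  [0, 0, 0, 0],
  [0, 0, 0, 0],
  [0, 0, 0, 0],
  [0, 0, 0, 0],
], jaw=1, grip_force=60)

```text
time: 4.28
ee_pos: [354.1, 226.9, 61.7]
eef_rot: [[-0.99, -0.14, 0.0], [-0.14, 0.99, 0.0], [-0.0, 0.0, -1.0]]
force: [-0.9, -0.5, 5.0]
gripper_width: 11.1
grip_force: 59.6
```

Run:
```python
from h import *
st()
```

```text
t 4.2833 pos [354.116 226.882  61.651] F [-0.919 -0.548  4.954] w 11.068569297467743 gf 59.608222246170044
[[-0.99 -0.14  0.  ]
 [-0.14  0.99  0.  ]
 [-0.    0.   -1.  ]]
q [ 0.57   0.13  -0.703  0.737  0.     0.429]
```

Run:
```python
from h import *
import pickle
d=pickle.load(open("w1.pkl","rb"))
a,b=ray(d,(24/1.4286,432.5/1.4286),117),ray(d,(57/1.4286,441/1.4286),117);print(a,b,np.linalg.norm(a-b),np.degrees(np.arctan2(*(b-a)[1::-1])))
im=d["color"][285:325,0:70,::-1];cv2.imwrite("pics/knobw1.png",cv2.resize(im,None,fx=10,fy=10,interpolation=cv2.INTER_CUBIC))
to((354.1,226.9,180,188),(440,100,210,137),(472,8.8,210,91),base=(354.1,226.9,61.65,188))
```

```text
[4.72761463e+02 2.97774028e-01 1.17000000e+02] [476.66382841  20.03374934 117.        ] 20.118080778603648 78.81526311046667
[np.float64(-0.0), np.float64(0.0), np.float64(-11.84), 0]
[np.float64(-6.74), np.float64(-13.76), np.float64(-14.84), 51]
[np.float64(-8.64), np.float64(-23.24), np.float64(-14.84), 97]
```

View pics/knobw1.png

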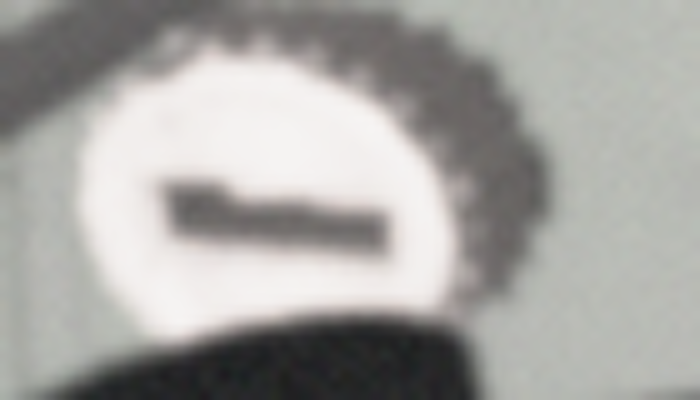

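The crop shows the knob's slot from (168,208) to (385,235), close to the unit's x axis. I'll lift the key and carry it over the knob.

Request:
play_rows([
  [0, 0, -1, 0],
  [0, 0, -3, 0],
  [0, 0, -6, 0],
  [0, 0, -9, 0],
  [0, 0, -12, 0],
  [-2, -4, -13.5, 7],
  [-4, -8, -14.8, 14],
  [-5.5, -11, -14.8, 21],
  [-6.2, -12.5, -14.8, 28],
  [-6.7, -13.8, -14.8, 35],
  [-6.7, -13.8, -14.8, 42],
  [-6.9, -15.5, -14.8, 49],
  [-7.4, -17.5, -14.8, 56],
  [-7.8, -19.5, -14.8, 63],
  [-8.2, -21, -14.8, 70],
  [-8.4, -22, -14.8, 77],
  [-8.6, -23.2, -14.8, 84],
  [-8.6, -23.2, -14.8, 91],
  [-8.6, -23.2, -14.8, 97],
  [-8.6, -23.2, -14.8, 97],
])

```text
time: 5.95
ee_pos: [471.3, 8.7, 208.8]
eef_rot: [[-0.015, 1.0, -0.001], [1.0, 0.015, -0.0], [-0.0, -0.001, -1.0]]
force: [0.7, -0.5, -1.2]
gripper_width: 10.8
grip_force: 58.9
```

Run:
```python
from h import *
st();d=shot("wrist");import pickle;pickle.dump(d,open("w2.pkl","wb"))
print(proj(d,[[474,8.8,117.5]]))
cv2.imwrite("pics/w2.png",cv2.resize(d["color"][150:420,140:480,::-1],(756,600),interpolation=cv2.INTER_CUBIC))
```

```text
t 5.95 pos [471.318   8.718 208.814] F [ 0.748 -0.5   -1.219] w 10.787233297235188 gf 58.94404739141464
[[-0.015  1.    -0.001]
 [ 1.     0.015 -0.   ]
 [-0.    -0.001 -1.   ]]
q [ 0.018  0.085 -0.382  1.105 -0.     1.574]
[[282.375 211.197]]
```

View pics/w2.png

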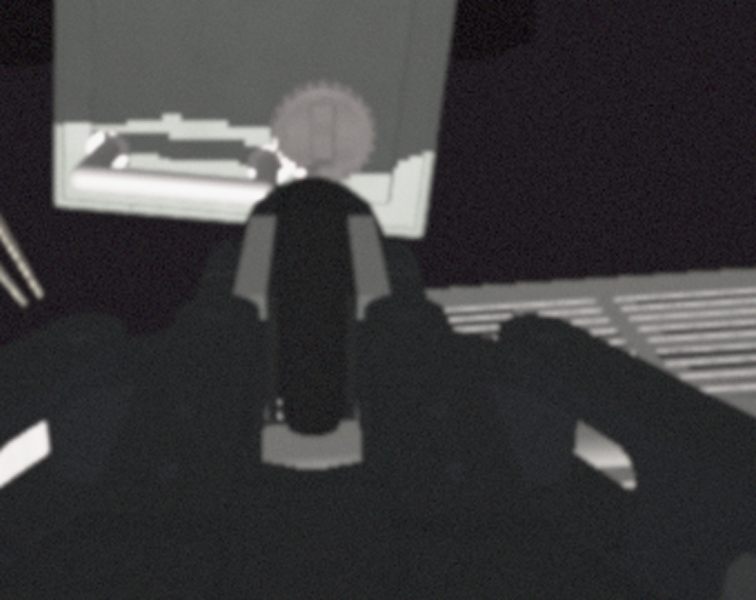

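The view shows the knob disc at crop (322,135), its slot nearly vertical and so aligned with tool x. The key's collar dome has its front edge at (312,180).

Run:
```python
from h import *
import pickle
d=pickle.load(open("w2.pkl","rb"));C=d["color"].astype(int);g=C.sum(2)//3
sc=lambda u,v:(140+u/2.2235,150+v/2.2222)
s=manip.read_state();R=np.array(s["eef_rot"]);p=np.array(s["ee_pos"])
tl=lambda X:(R.T@(X-p))[:2]
print("collar front",tl(ray(d,sc(313,178),197)),"left",tl(ray(d,sc(244,225),200)),"right",tl(ray(d,sc(386,225),200)))
# knob: reddish mask
y0,y1,x0,x1=183,230,258,312
rg=(C[:,:,0]-C[:,:,1])
m=np.zeros(g.shape,np.uint8);m[y0:y1,x0:x1]=(rg[y0:y1,x0:x1]>8)
cs,_=cv2.findContours(m,cv2.RETR_EXTERNAL,cv2.CHAIN_APPROX_NONE);c=max(cs,key=cv2.contourArea)
(u,v),r=cv2.minEnclosingCircle(c);print("knob",u,v,r,cv2.boundingRect(c),ray(d,(u,v),116.5)[:2],"tool",tl(ray(d,(u,v),116.5)))
for q in((u,v-r),(u,v+r),(u-r,v),(u+r,v)): print(ray(d,q,116.5)[:2])
for r_ in range(190,228,2): print(r_,g[r_,272:300])
```

```text
collar front [12.14967383  1.37391129] left [  2.55820115 -13.55673311] right [ 2.40122213 17.06074836]
knob 265.1666564941406 218.8333282470703 1.178614854812622 (264, 218, 3, 3) [461.65213997   2.60761253] tool [-6.07942036 -9.70012471]
[461.64846036   3.49674925]
[461.65582644   1.71681636]
[460.79886022   2.59464342]
[462.5054202    2.62058166]
190 [110 118 117 119 117 122 129 135 134 135 138 139 143 141 142 138 134 132
 131 129 125 120 118 115 122 118 107  98]
192 [117 128 132 134 137 141 143 143 144 145 141 142 142 142 145 142 142 141
 141 140 141 138 137 131 127 125 115 112]
194 [129 135 138 140 140 137 139 137 139 138 138 137 132 131 131 132 132 132
 136 136 137 138 136 137 134 133 131 124]
196 [139 134 140 136 133 133 133 130 130 130 131 129 131 128 128 130 129 129
 131 132 132 134 133 133 133 136 138 140]
198 [136 133 130 131 133 133 130 129 131 133 139 137 136 138 137 139 135 129
 124 129 133 134 132 129 131 131 136 137]
200 [132 131 131 132 135 133 128 130 128 136 140 139 142 139 140 138 135 131
 127 126 133 132 133 134 133 132 132 135]
202 [134 135 135 138 134 136 130 13
[... 811 characters left out ...]
136 139 137 134 134 129 130 134 138 137 135 136 136 138 133 128
 129 132 137 135 137 136 135 138 135 136]
218 [134 134 132 132 132 130 132 130 129 134 134 136 138 137 135 138 134 129
 126 127 131 132 133 132 133 132 135 136]
220 [135 132 130 129 132 132 129 126 126 128 131 131 134 134 135 133 131 126
 125 130 130 132 132 131 131 135 132 137]
222 [161 141 134 133 134 131 131 130 122 120 117 115 116 116 117 115 119 121
 126 130 134 134 133 132 135 137 137 140]
224 [222 175 146 148 138 129 122 117 114 112 110 116 118 117 124 122 122 125
 128 134 138 137 138 137 138 139 137 138]
226 [239 234 236 235 223 179 131 113 109 112 114 124 130 134 135 136 133 135
 138 140 141 141 135 135 134 132 135 132]
```

Run:
```python
from h import *
import pickle
d=pickle.load(open("w2.pkl","rb"))
s=manip.read_state();R=np.array(s["eef_rot"]);p=np.array(s["ee_pos"])
X=ray(d,(284.8,209.3),117.5);print(X,"tool",R.T@(X-p))
print("cam in tool",R.T@(-np.array(d["R"]).T@np.array(d["t"])-p))
d=pickle.load(open("i0.pkl","rb"))["top"];g=d["color"].astype(int).sum(2)//3
print(g[186:202,305:335])
```

```text
[475.71069705  10.23340829 117.5       ] tool [ 1.25922917  4.50959661 91.37954457]
cam in tool [  63.8282326     1.01711687 -142.93431094]
[[209 209 209 208 208 207 206 210 234 226 221 228 221 219 137 235 208 212
  209 208 210 215 213 159 217 213 208 175 197  38]
 [208 212 211 205 209 212 229 187 254 255 255 255 255 255 255 229 216 210
  210 209 210 212 214 156 214 215 212 182 202  37]
 [209 209 208 206 206 206 234 255 255 255 255 255 255 254 255 255 255 179
  207 210 208 209 214 190 214 215 205 135 175  37]
 [210 209 207 207 199 184 254 255 255 255 255 255 255 255 255 253 255 230
  216 206 208 207 209 172 214 214 206 139 190  41]
 [206 210 210 209 212 246 255 255 255 255 255 255 255 255 255 255 255 255
  123 209 208 213 204 173 214 213 205 132 119  43]
 [209 210 207 200 172 254 253 214 215 215 217 215 213 211 208 219 247 255
  255 209 210 211 197 171 212 215 216 196 110  45]
 [211 208 207 196 164 255 247 237 250 248 247 246 247 249 249 247 226 255
  245 209 211 211 211 217 213 216 213 193 107  42]
 [210 207 211 206 208 255 248 255 255 255 255 255 255 255 255 255 225 255
  253 233 2
[... 340 characters left out ...]
255 255 255 253 254 255
  213 212 213 205 169 213 215 211 192 204  46  45]
 [213 210 208 212 197 128 230 255 251 254 255 255 255 255 250 253 255 129
  215 212 212 215 157 215 213 213 193 196  39  46]
 [211 210 209 212 213 202 170 255 255 253 250 250 250 253 255 255 249 153
  187 211 212 215 163 213 216 210 172 201  38  46]
 [208 208 209 209 210 209 202 149 215 255 255 255 255 255 194  92 158 225
  222 173 210 210 158 214 214 210 179 206  40  48]
 [211 208 210 208 209 209 213 213 204 140 144 139  78  89 105 124 210 254
  237 236 208 209 189 216 216 208 163 172  38  48]
 [214 212 210 208 211 213 212 214 215 214 217 218 221 215 119 106 210 254
  228 236 234 209 178 212 216 211 166 191  40  45]]
```

Request:
play_rows([
  [0.2, 0.22, 1, 0],
  [0.2, 0.22, 2, 0],
  [0.2, 0.22, 3, 0],
  [0.2, 0.22, 3.5, 0],
  [0.2, 0.22, 4, 0],
  [0.2, 0.22, 4, 0],
  [0.2, 0.22, 4, 0],
])

```text
time: 6.58
ee_pos: [473.5, 11.1, 169.0]
eef_rot: [[-0.019, 1.0, -0.001], [1.0, 0.019, -0.0], [-0.0, -0.001, -1.0]]
force: [0.8, -0.2, -0.6]
gripper_width: 10.9
grip_force: 58.9
```

Run:
```python
from h import *
st();d=shot("wrist");e=shot("scene");import pickle;pickle.dump((d,e),open("w3.pkl","wb"))
print(proj(d,[[473.4,9,117.5]]),proj(e,[[473.4,9,117.5]]))
a=cv2.resize(d["color"][190:290,220:350,::-1],(390,300),interpolation=cv2.INTER_CUBIC)
u,v=proj(e,[[473.4,9,140]])[0].astype(int)
b=cv2.resize(e["color"][v-25:v+25,u-32:u+33,::-1],(390,300),interpolation=cv2.INTER_CUBIC)
print(u,v);cv2.imwrite("pics/w3.png",np.vstack([cv2.resize(a,(390,300)),b]))
```

```text
t 6.5833 pos [473.51   11.052 168.981] F [ 0.811 -0.244 -0.647] w 10.884371204578718 gf 58.93892526626587
[[-0.019  1.    -0.001]
 [ 1.     0.019 -0.   ]
 [-0.    -0.001 -1.   ]]
q [ 0.023  0.115 -0.443  1.014 -0.     1.575]
[[278.183 231.88 ]] [[264.525 198.254]]
264 190
```

View pics/w3.png

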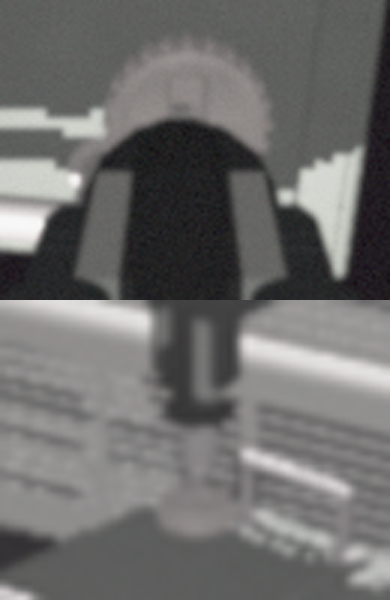

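Run:
```python
from h import *
import pickle
d,e=pickle.load(open("w3.pkl","rb"));s=manip.read_state();R=np.array(s["eef_rot"]);p=np.array(s["ee_pos"])
tl=lambda X:(R.T@(X-p))[:2].round(2)
g=d["color"].astype(int).sum(2)//3
print(g[200:236,282].tolist());print(g[200:236,279].tolist())
for r in(229,230):
  for z in(157.4,160): print(r,z,tl(ray(d,(280.3,r),z)))
for r in(216,217,218): print(r,tl(ray(d,(282.4,r),117.5)))
print("rim",tl(ray(d,(282,205.5),116.5)))
```

```text
[98, 104, 111, 113, 121, 128, 131, 140, 143, 146, 141, 136, 136, 133, 130, 134, 131, 138, 138, 138, 136, 138, 139, 135, 125, 115, 114, 115, 108, 87, 56, 38, 19, 29, 31, 29]
[93, 97, 100, 106, 108, 114, 120, 132, 142, 147, 143, 138, 139, 132, 132, 128, 134, 137, 137, 137, 137, 135, 132, 134, 122, 113, 107, 112, 106, 83, 59, 33, 31, 36, 35, 30]
229 157.4 [13.    0.48]
229 160 [13.86  0.48]
230 157.4 [12.49  0.48]
230 160 [13.36  0.48]
216 [7.98 1.79]
217 [7.36 1.79]
218 [6.74 1.79]
rim [14.2   1.54]
```

Request:
play_rows([
  [0.03, 0.11, 0, 0],
  [0.03, 0.11, 0.3, 0],
  [0.03, 0.11, 0.5, 0],
  [0.03, 0.11, 0.7, 0],
  [0.03, 0.11, 0.8, 0],
  [0.03, 0.11, 0.9, 0],
  [0.03, 0.11, 1.0, 0],
  [0.03, 0.11, 1.0, 0],
  [0.03, 0.11, 1.0, 0],
])

```text
time: 7.43
ee_pos: [474.8, 11.4, 159.3]
eef_rot: [[-0.018, 1.0, -0.0], [1.0, 0.018, 0.0], [0.0, -0.0, -1.0]]
force: [0.2, 0.3, -0.6]
gripper_width: 10.9
grip_force: 58.9
```

Request:
play_rows([
  [0, 0, 0.15, 0],
  [0, 0, 0.25, 0],
  [0, 0, 0.35, 0],
  [0, 0, 0.42, 0],
  [0, 0, 0.45, 0],
  [0, 0, 0.45, 0],
])

```text
time: 7.93
ee_pos: [474.9, 11.4, 155.1]
eef_rot: [[-0.018, 1.0, 0.0], [1.0, 0.018, 0.0], [0.0, 0.0, -1.0]]
force: [-0.5, -0.0, 1.6]
gripper_width: 11.2
grip_force: 59.5
```

Request:
play_rows([
  [0, -0.01, 0, -6],
  [0, -0.03, 0, -12],
  [0, -0.05, 0, -18],
  [-0.01, -0.06, 0, -24],
  [-0.02, -0.08, 0, -30],
  [-0.03, -0.09, 0, -36],
  [-0.04, -0.1, 0, -43],
  [-0.04, -0.1, 0, -43],
])

```text
time: 8.6
ee_pos: [473.9, 10.8, 155.0]
eef_rot: [[-0.697, 0.717, 0.0], [0.717, 0.697, -0.0], [-0.0, 0.0, -1.0]]
force: [-0.6, 0.1, 2.4]
gripper_width: 10.7
grip_force: 59.3
```

Run:
```python
from h import *
s=st();print(s["torque"])
```

```text
t 8.6 pos [473.908  10.841 155.035] F [-0.563  0.111  2.402] w 10.655702770377301 gf 59.314754605293274
[[-0.697  0.717  0.   ]
 [ 0.717  0.697 -0.   ]
 [-0.     0.    -1.   ]]
q [ 0.023  0.126 -0.464  0.981 -0.     0.822]
[-0.125  0.272  0.02 ]
```

Request:
play_rows([
  [0, -0.01, 0, -6],
  [0, -0.03, 0, -12],
  [0, -0.05, 0, -18],
  [-0.01, -0.06, 0, -24],
  [-0.02, -0.08, 0, -30],
  [-0.03, -0.09, 0, -36],
  [-0.04, -0.1, 0, -41],
  [-0.04, -0.1, 0, -44],
  [-0.04, -0.1, 0, -46],
  [-0.04, -0.1, 0, -46],
])

```text
time: 9.43
ee_pos: [473.6, 9.8, 155.0]
eef_rot: [[-1.0, 0.001, 0.0], [0.001, 1.0, -0.0], [-0.0, -0.0, -1.0]]
force: [-1.3, -0.4, 3.7]
gripper_width: 11.1
grip_force: 59.3
```

Run:
```python
from h import *
s=st();print(s["torque"])
R=np.array(s["eef_rot"]);print(np.degrees(np.arctan2(R[1,0],R[0,0])))
```

```text
t 9.4333 pos [473.551   9.837 155.03 ] F [-1.333 -0.351  3.709] w 11.062255730336753 gf 59.273506700992584
[[-1.     0.001  0.   ]
 [ 0.001  1.    -0.   ]
 [-0.    -0.    -1.   ]]
q [ 0.021  0.125 -0.465  0.981 -0.     0.022]
[-0.121  0.224 -0.067]
179.9145923349502
```

Request:
play_rows([
  [0, -0.01, 0, -3],
  [0, -0.02, 0, -6],
  [0, -0.02, 0, -8],
  [0, -0.02, 0, -8],
])

```text
time: 9.77
ee_pos: [473.6, 9.7, 155.0]
eef_rot: [[-0.99, -0.138, 0.0], [-0.138, 0.99, -0.0], [-0.0, -0.0, -1.0]]
force: [-0.5, 0.5, 3.2]
gripper_width: 10.8
grip_force: 59.3
```

Run:
```python
from h import *
s=st();print(s["torque"])
```

```text
t 9.7667 pos [473.558   9.672 155.005] F [-0.499  0.529  3.234] w 10.800801775443883 gf 59.33195471763611
[[-0.99  -0.138  0.   ]
 [-0.138  0.99  -0.   ]
 [-0.    -0.    -1.   ]]
q [ 0.021  0.125 -0.465  0.98  -0.    -0.118]
[-0.134  0.22  -0.058]
```

Request:
play_rows([
  [0, 0, 0, -3],
  [0, 0, 0, -6],
  [0, 0, 0, -6],
  [0, 0, 0, -6],
])

```text
time: 10.1
ee_pos: [473.7, 9.5, 155.0]
eef_rot: [[-0.971, -0.239, 0.001], [-0.239, 0.971, -0.0], [-0.001, -0.001, -1.0]]
force: [0.2, -1.2, 4.0]
gripper_width: 10.8
grip_force: 59.1
```

Run:
```python
from h import *
s=st();print(s["torque"])
to((473.6,9.7,230,176),(430,120,230,182),(357,224,200,188),base=(473.56,9.67,155,193.9))
```

```text
t 10.1 pos [473.74    9.543 155.015] F [ 0.158 -1.202  4.038] w 10.838433785766453 gf 59.09238785505295
[[-0.971 -0.239  0.001]
 [-0.239  0.971 -0.   ]
 [-0.001 -0.001 -1.   ]]
q [ 0.02   0.125 -0.465  0.98  -0.    -0.221]
[-0.354  0.093 -0.134]
[np.float64(-0.0), np.float64(0.0), np.float64(-7.5), 17.9]
[np.float64(1.58), np.float64(11.76), np.float64(-7.5), 11.9]
[np.float64(6.17), np.float64(23.61), np.float64(-4.5), 5.9]
```

Request:
play_rows([
  [0, 0, 0, 4],
  [0, 0, 0, 8],
  [0, 0, -1, 8],
  [0, 0, -2, 8],
  [0, 0, -4, 8],
  [0, 0, -6, 8],
  [0, 0, -7.5, 8],
  [0.4, 3, -7.5, 8],
  [0.9, 6.5, -7.5, 8],
  [1.6, 10, -7.5, 8],
  [2.5, 13.5, -7.5, 8],
  [3.5, 17, -7.2, 7],
  [4.8, 20, -6.5, 6],
  [5.7, 22.3, -5.5, 6],
  [6.2, 23.6, -4.5, 6],
  [6.2, 23.6, -4.5, 6],
  [6.2, 23.6, -4.5, 6],
])

```text
time: 11.52
ee_pos: [355.4, 223.9, 200.2]
eef_rot: [[-0.99, -0.143, -0.0], [-0.143, 0.99, -0.0], [0.0, -0.0, -1.0]]
force: [-0.6, 0.3, -0.9]
gripper_width: 10.5
grip_force: 58.9
```

Run:
```python
from h import *
s=st();d=shot("wrist");import pickle;pickle.dump(d,open("w4.pkl","wb"))
print(proj(d,[[355,225.5,50]]))
to((354.2,226.5,115,188),(354.2,226.5,62,188))
cv2.imwrite("pics/w4.png",cv2.resize(d["color"][120:370,120:450,::-1],(792,600),interpolation=cv2.INTER_CUBIC))
```

```text
t 11.5167 pos [355.446 223.935 200.19 ] F [-0.621  0.282 -0.939] w 10.494069694888092 gf 58.93968790769577
[[-0.99  -0.143 -0.   ]
 [-0.143  0.99  -0.   ]
 [ 0.    -0.    -1.   ]]
q [ 0.562 -0.008 -0.499  1.08  -0.     0.419]
[[282.813 193.461]]
[np.float64(0.16), np.float64(0.31), np.float64(8.55), np.float64(-359.88)]
[np.float64(0.16), np.float64(0.31), np.float64(13.85), np.float64(-359.88)]
```

View pics/w4.png

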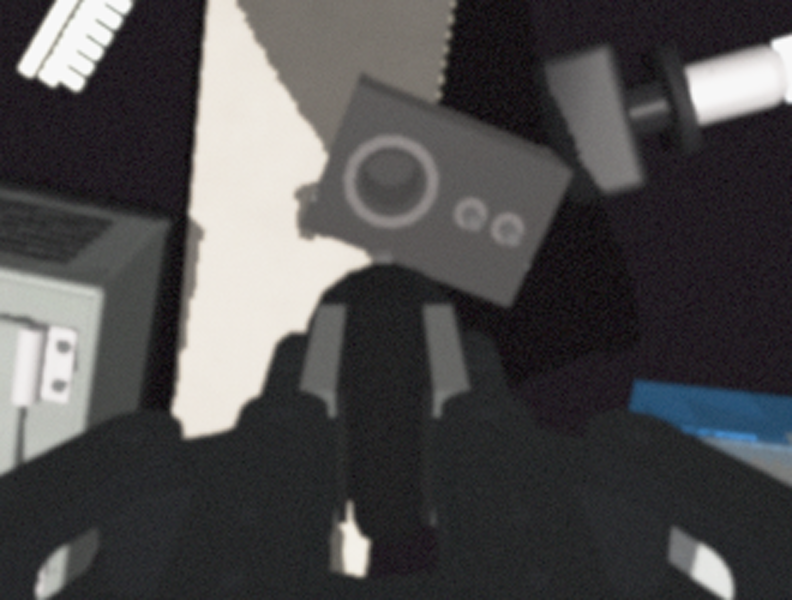

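The view shows the well mouth at crop (391,181), with the hex bits at (470,213) and (508,229). The key is still in the fingers.

Run:
```python
from h import *
import pickle
d=pickle.load(open("w4.pkl","rb"));s=manip.read_state();R=np.array(s["eef_rot"]);p=np.array(s["ee_pos"])
tl=lambda X:(R.T@(X-p))[:2].round(2)
P=lambda u,v:(120+u/2.4,120+v/2.4)
print(ray(d,P(391,181),50)[:2],tl(ray(d,P(391,181),50)),"collar front",tl(ray(d,P(388,262),190)),"sides",tl(ray(d,P(318,310),192)),tl(ray(d,P(470,310),192)))
```

```text
[356.74053431 225.84733746] [-0.72  2.13] collar front [14.31  0.16] sides [  4.92 -13.74] [ 4.96 16.47]
```

Request:
play_rows([
  [0.08, 0.18, 3, 0],
  [0.08, 0.18, 6, 0],
  [0.08, 0.18, 8, 0],
  [0.08, 0.18, 9.5, 0],
  [0.08, 0.18, 10.3, 0],
  [0.08, 0.18, 10.9, 0],
  [0.08, 0.18, 11.4, 0],
  [0.08, 0.18, 11.9, 0],
  [0.08, 0.18, 12.2, 0],
  [0.08, 0.18, 12.2, 0],
])

```text
time: 12.4
ee_pos: [355.0, 225.3, 77.7]
eef_rot: [[-0.99, -0.14, 0.0], [-0.14, 0.99, 0.0], [-0.0, 0.0, -1.0]]
force: [-0.5, -0.3, -1.9]
gripper_width: 11.0
grip_force: 59.0
```

Request:
play_rows([
  [0, 0, 0.5, 0],
  [0, 0, 0.9, 0],
  [0, 0, 1.2, 0],
  [0, 0, 1.4, 0],
  [0, 0, 1.55, 0],
  [0, 0, 1.6, 0],
  [0, 0, 1.6, 0],
])

```text
time: 12.98
ee_pos: [354.8, 225.3, 61.8]
eef_rot: [[-0.99, -0.14, -0.0], [-0.14, 0.99, -0.0], [0.0, -0.0, -1.0]]
force: [0.2, -0.3, -0.6]
gripper_width: 11.1
grip_force: 59.1
```

Request:
play_rows([
  [0, 0, 0, 0],
  [0, 0, 0, 0],
  [0, 0, 0, 0],
  [0, 0, 0, 0],
  [0, 0, 0, 0],
  [0, 0, 0, 0],
  [0, 0, -1, 0],
  [0, 0, -3, 0],
  [0, 0, -6, 0],
  [0, 0, -10, 0],
  [0, 0, -14, 0],
  [0, 0, -16, 0],
  [0, 0, -16, 0],
], jaw=-1)

```text
time: 14.07
ee_pos: [357.6, 227.0, 226.8]
eef_rot: [[-0.99, -0.14, 0.007], [-0.14, 0.99, 0.005], [-0.008, 0.003, -1.0]]
force: [1.7, 0.4, 0.6]
gripper_width: 85.4
grip_force: 0.0
```

Run:
```python
from h import *
s=st();d=shot("wrist");t=shot("top");import pickle;pickle.dump((d,t),open("w5.pkl","wb"))
print(proj(d,[[355,225,89]]))
cv2.imwrite("pics/w5.png",np.vstack([cv2.resize(d["color"][130:280,180:400,::-1],(660,300)),cv2.resize(t["color"][165:245,180:356,::-1],(660,300),interpolation=cv2.INTER_CUBIC)]))
to((430,-1,230,176))
```

```text
t 14.0667 pos [357.59  226.998 226.79 ] F [1.674 0.396 0.578] w 85.41080146139365 gf 0.0
[[-0.99  -0.14   0.007]
 [-0.14   0.99   0.005]
 [-0.008  0.003 -1.   ]]
q [ 0.566 -0.024 -0.453  1.133 -0.     0.425]
[[278.478 192.312]]
[np.float64(-4.2), np.float64(-23.48), np.float64(-0.76), np.float64(-347.94)]
```

View pics/w5.png

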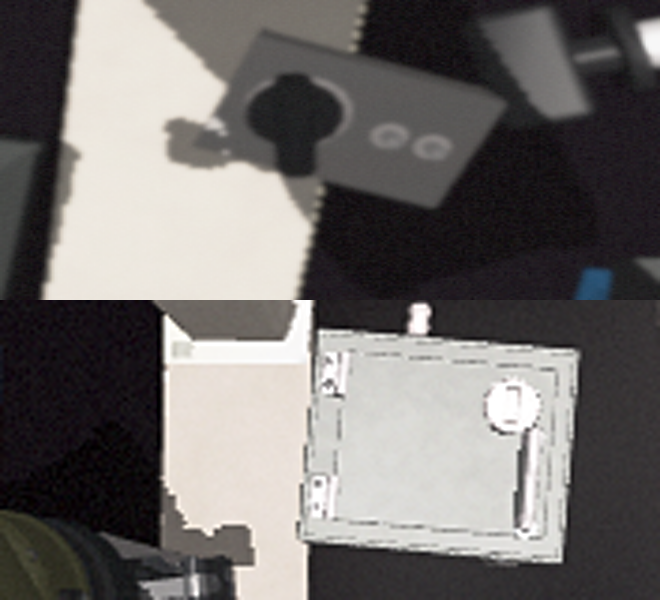

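The key is back in the well at crop (294,112), and the knob's slot at (512,405) now runs across, so it is unlocked. I'll compare the sizes with the first view to check the key is fully seated.

Run:
```python
from h import *
import pickle
for f,n in(("w1.pkl",None),("w5.pkl",0)):
    d=pickle.load(open(f,"rb"));d=d if n is None else d[0]
    g=d["color"].astype(int).sum(2)//3
    m=np.zeros(g.shape,np.uint8);m[155:225,255:315]=g[155:225,255:315]<60
    cs,_=cv2.findContours(m,cv2.RETR_EXTERNAL,cv2.CHAIN_APPROX_NONE)
    c=min(cs,key=lambda c:-cv2.contourArea(c)*(abs(c[:,0,0].mean()-282)<15));b=cv2.boundingRect(c)
    cz=(-np.array(d["R"]).T@np.array(d["t"]));print(f,b,cz)
    print("grip length @89",np.linalg.norm(ray(d,(b[0]+b[2]/2,b[1]),89)-ray(d,(b[0]+b[2]/2,b[1]+b[3]),89)),"collar width @55",np.linalg.norm(ray(d,(b[0],b[1]+b[3]*.4),55)-ray(d,(b[0]+b[2],b[1]+b[3]*.4),55)), "top/bot world",ray(d,(284,b[1]),89)[:2],ray(d,(284,b[1]+b[3]),89)[:2])
```

```text
w1.pkl (270, 166, 29, 49) [292.96947465 214.3773214  383.65584349]
grip length @89 44.38436340311761 collar width @55 28.590095318270958 top/bot world [332.81516694 222.27456704] [376.95397628 226.93605023]
w5.pkl (262, 167, 32, 51) [292.79230209 216.10675102 369.30379565]
grip length @89 44.224162927380895 collar width @55 30.255530063120972 top/bot world [333.07442798 226.54712897] [376.84549198 232.88806888]
```

Run:
```python
from h import *
import pickle
d=pickle.load(open("w5.pkl","rb"))[1]
P=lambda u,v:(180+u/3.75,165+(v-300)/3.75)
print("knob",ray(d,P(512,405),117)[:2],"bar",ray(d,P(528,483),138)[:2])
s=manip.read_state();print(s["time"])
to((429,-1,215,176),(429,-1,123.5,176))
```

```text
knob [473.40247926   8.13188055] bar [425.16872997  -0.6309741 ]
14.1667
[np.float64(-4.11), np.float64(-23.47), np.float64(0.74), np.float64(-347.94)]
[np.float64(-4.11), np.float64(-23.47), np.float64(9.89), np.float64(-347.94)]
```

Request:
play_rows([
  [-1, -4, 0, 3],
  [-2, -8, 0, 6],
  [-3, -12, 0, 9],
  [-4.1, -16, 0.3, 12],
  [-4.1, -20, 0.7, 12],
  [-4.1, -22.5, 0.7, 12],
  [-4.1, -23.5, 0.7, 12],
  [-4.1, -23.5, 0.7, 12],
  [-4.1, -23.5, 0.7, 12],
], jaw=-0.1)

```text
time: 14.92
ee_pos: [427.6, -1.4, 213.7]
eef_rot: [[-0.998, 0.07, -0.002], [0.07, 0.998, 0.001], [0.002, 0.001, -1.0]]
force: [-0.2, 0.0, -0.6]
gripper_width: 47.5
grip_force: 0.0
```

Run:
```python
from h import *
s=st();d=shot("wrist");import pickle;pickle.dump(d,open("w6.pkl","wb"))
print(proj(d,[[428,0,136.5]]))
cv2.imwrite("pics/w6.png",cv2.resize(d["color"][:,:,::-1],(800,600),interpolation=cv2.INTER_CUBIC))
```

```text
t 14.9167 pos [427.619  -1.397 213.688] F [-0.212  0.001 -0.598] w 47.46856081821937 gf 0.0
[[-0.998  0.07  -0.002]
 [ 0.07   0.998  0.001]
 [ 0.002  0.001 -1.   ]]
q [-0.004 -0.    -0.46   1.113  0.001  0.066]
[[283.068 217.25 ]]
```

View pics/w6.png

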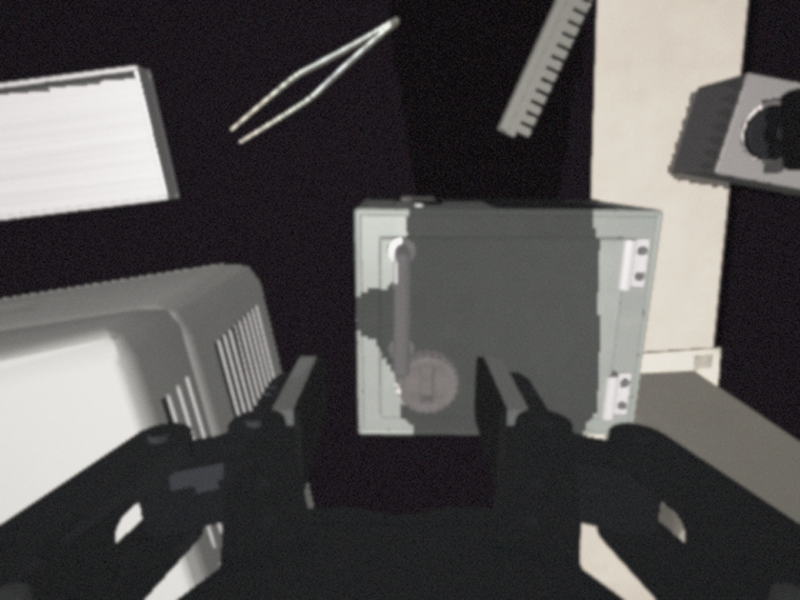

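The wrist view shows the bail bar running from (403,240) to (403,375), the knob at (431,382) with its slot turned, and the unit's edges square to the gripper. I'll work out the bar centre from that.

Run:
```python
from h import *
import pickle
d=pickle.load(open("w6.pkl","rb"));s=manip.read_state();R=np.array(s["eef_rot"]);p=np.array(s["ee_pos"])
tl=lambda X:(R.T@(X-p))[:2].round(2)
f=lambda u,v,z:(ray(d,(u/1.42857,v/1.42857),z)[:2].round(1),tl(ray(d,(u/1.42857,v/1.42857),z)))
print("bar",f(403,307,139),"knob",f(431,382,117.5))
for q in((357,210),(662,210),(595,436),(358,434)): print("corner",f(*q,100))
d["color"];g=d["color"].astype(int).sum(2)//3
for r in(190,210,230):print(r,g[r,268:300])
to((428,-2,150,176),(428,-2,124,176))
```

```text
bar (array([425.6,  -0.5]), array([2.05, 0.11])) knob (array([474.5,  11.4]), array([-45.92,  15.29]))
corner (array([382.3, -21.4]), array([ 43.72, -23.68]))
corner (array([393.5, 138. ]), array([ 43.45, 136.08]))
corner (array([524.2, 107.4]), array([-88.99, 114.48]))
corner (array([512.9, -32.9]), array([-87.31, -26.26]))
190 [195 198 196 200 198 197 191 187 197 193 168 131 118 113 113 110 107 103
  97  92  85  87  85  85  86  87  84  86  87  84  85  83]
210 [ 83  85  84  84  85  84  90  96 103 111 114 113 114 115 116 111 109 103
  99  88  87  85  83  81  84  83  83  83  86  84  85  84]
230 [ 82  83  85  85  84  87  87  94 105 112 112 115 112 114 112 110 106 100
  94  90  89  88  85  86  88  85  86  84  86  86  87  84]
[np.float64(-0.03), np.float64(-0.12), np.float64(6.4), np.float64(0.08)]
[np.float64(-0.03), np.float64(-0.12), np.float64(9.0), np.float64(0.08)]
```

Request:
play_rows([
  [0.1, -0.1, 3, 0],
  [0.1, -0.1, 5.5, 0],
  [0.1, -0.1, 7.2, 0],
  [0.1, -0.1, 8.4, 0],
  [0.1, -0.1, 9, 0],
  [0.1, -0.1, 9, 0],
  [0.1, -0.1, 9, 0],
])

```text
time: 15.55
ee_pos: [427.4, -1.7, 125.0]
eef_rot: [[-0.998, 0.067, -0.0], [0.067, 0.998, 0.0], [0.0, 0.0, -1.0]]
force: [0.5, 0.4, 0.7]
gripper_width: 47.3
grip_force: 0.0
```

Request:
play_rows([
  [0, 0, 0, 0],
  [0, 0, 0, 0],
  [0, 0, 0, 0],
  [0, 0, 0, 0],
  [0, 0, 0, 0],
  [0, 0, 0, 0],
  [0, 0, 0, 0],
], jaw=1, grip_force=35)

```text
time: 16.13
ee_pos: [428.2, -0.8, 125.6]
eef_rot: [[-0.998, 0.068, 0.002], [0.068, 0.998, 0.005], [-0.001, 0.005, -1.0]]
force: [0.7, 5.6, 2.1]
gripper_width: 6.2
grip_force: 34.2
```

```bash
python3 -c "
from math import *
f=lambda a:(round(-11.8*cos(a)+3.4*sin(a)+11.8,2),-round(11.8*sin(a)+3.4*cos(a)-3.4,2))
print([[0.0,*f(radians(k)),0] for k in (3,7,12,17,22,27,32,37,42,47,50)])
b=f(radians(50))
print([[0.0,round(f(radians(k))[0]-b[0],2),round(f(radians(k))[1]-b[1],2),0] for k in (53,57,62,67,72,77,82,87,92,96,99,101)])
"
```

```text
[[0.0, 0.19, -0.61, 0], [0.0, 0.5, -1.41, 0], [0.0, 0.96, -2.38, 0], [0.0, 1.51, -3.3, 0], [0.0, 2.13, -4.17, 0], [0.0, 2.83, -4.99, 0], [0.0, 3.59, -5.74, 0], [0.0, 4.42, -6.42, 0], [0.0, 5.31, -7.02, 0], [0.0, 6.24, -7.55, 0], [0.0, 6.82, -7.82, 0]]
[[0.0, 0.59, -0.25, 0], [0.0, 1.4, -0.53, 0], [0.0, 2.44, -0.79, 0], [0.0, 3.5, -0.97, 0], [0.0, 4.57, -1.05, 0], [0.0, 5.64, -1.04, 0], [0.0, 6.7, -0.94, 0], [0.0, 7.76, -0.74, 0], [0.0, 8.79, -0.45, 0], [0.0, 9.59, -0.16, 0], [0.0, 10.18, 0.1, 0], [0.0, 10.57, 0.29, 0]]
```

Request:
play_rows([
  [0, 0.2, -0.3, 0],
  [0, 0.3, -0.6, 0],
  [0, 0.45, -1.0, 0],
  [0, 0.6, -1.4, 0],
])

```text
time: 16.47
ee_pos: [428.5, 3.9, 139.2]
eef_rot: [[-0.998, 0.069, 0.001], [0.069, 0.998, 0.001], [-0.001, 0.001, -1.0]]
force: [4.6, 3.8, -6.4]
gripper_width: 6.2
grip_force: 33.9
```

Request:
play_rows([
  [0, 0.2, -0.5, 0],
  [0, 0.46, -0.97, 0],
  [0, 1.01, -1.89, 0],
  [0, 1.63, -2.76, 0],
  [0, 2.33, -3.58, 0],
  [0, 3.09, -4.33, 0],
  [0, 3.92, -5.01, 0],
  [0, 4.81, -5.61, 0],
  [0, 5.74, -6.14, 0],
  [0, 6.32, -6.41, 0],
  [0, 6.32, -6.41, 0],
])

```text
time: 17.38
ee_pos: [433.2, 65.7, 205.5]
eef_rot: [[-0.998, 0.069, 0.003], [0.069, 0.998, -0.004], [-0.004, -0.004, -1.0]]
force: [-1.0, -5.2, 13.1]
gripper_width: 5.9
grip_force: 35.6
```

Request:
play_rows([
  [0, 0, -0.2, 0],
  [0, 0.5, -0.45, 0],
  [0, 1.3, -0.75, 0],
  [0, 2.3, -1.02, 0],
  [0, 3.4, -1.2, 0],
  [0, 4.5, -1.28, 0],
  [0, 5.6, -1.27, 0],
  [0, 6.7, -1.17, 0],
  [0, 7.7, -0.97, 0],
  [0, 8.8, -0.68, 0],
])

```text
time: 18.22
ee_pos: [439.5, 154.6, 210.8]
eef_rot: [[-0.998, 0.069, 0.003], [0.069, 0.998, -0.001], [-0.003, -0.001, -1.0]]
force: [5.1, -2.4, 8.8]
gripper_width: 6.0
grip_force: 36.4
```

Request:
play_rows([
  [0, 0.4, 0.1, 0],
  [0, 0.8, 0.25, 0],
  [0, 1.2, 0.4, 0],
  [0, 1.6, 0.6, 0],
  [0, 1.8, 0.65, 0],
  [0, 1.8, 0.65, 0],
])

```text
time: 18.72
ee_pos: [440.5, 172.6, 203.5]
eef_rot: [[-0.998, 0.069, 0.002], [0.069, 0.998, -0.001], [-0.002, -0.001, -1.0]]
force: [7.1, -1.5, -1.5]
gripper_width: 5.9
grip_force: 35.3
```

Run:
```python
from h import *
st()
```

```text
t 18.7167 pos [440.495 172.62  203.502] F [ 7.116 -1.482 -1.481] w 5.938113262966894 gf 35.293071269989014
[[-0.998  0.069  0.002]
 [ 0.069  0.998 -0.001]
 [-0.002 -0.001 -1.   ]]
q [ 0.375  0.089 -0.39   1.09  -0.002  0.443]
```

Request:
play_rows([
  [0, 0, 0, 0],
  [0, 0, 0, 0],
  [0, 0, 0, 0],
  [0, 0, 0, 0],
  [0, 0, -0.5, 0],
  [0, 0, -1.5, 0],
  [0, 0, -3, 0],
  [0, 0, -5, 0],
  [0, 0, -7, 0],
  [0, 0, -7, 0],
], jaw=0.6)

```text
time: 19.55
ee_pos: [441.3, 173.0, 277.9]
eef_rot: [[-0.998, 0.069, 0.006], [0.069, 0.998, 0.002], [-0.006, 0.003, -1.0]]
force: [0.9, -0.3, 0.7]
gripper_width: 17.0
grip_force: 0.0
```

Run:
```python
from h import *
s=st()
to((451,51,270,176),(451,51,200,176))
```

```text
t 19.55 pos [441.309 173.006 277.933] F [ 0.905 -0.294  0.671] w 17.012549883592165 gf 0.0
[[-0.998  0.069  0.006]
 [ 0.069  0.998  0.002]
 [-0.006  0.003 -1.   ]]
q [ 0.374  0.054 -0.257  1.254  0.     0.442]
[np.float64(-1.81), np.float64(-12.1), np.float64(0.79), np.float64(0.05)]
[np.float64(-1.81), np.float64(-12.1), np.float64(7.79), np.float64(0.05)]
```

Request:
play_rows([
  [-0.5, -3, 0, 0],
  [-1, -6.5, 0, 0],
  [-1.5, -9.5, 0, 0],
  [-1.8, -11.5, 0.8, 0],
  [-1.8, -12.1, 3, 0],
  [-1.8, -12.1, 6, 0],
  [-1.8, -12.1, 7.8, 0],
  [-1.8, -12.1, 7.8, 0],
  [-1.8, -12.1, 7.8, 0],
], jaw=0)

```text
time: 20.3
ee_pos: [448.3, 50.1, 195.1]
eef_rot: [[-0.998, 0.069, -0.002], [0.069, 0.998, -0.0], [0.002, -0.0, -1.0]]
force: [0.2, 0.1, -0.4]
gripper_width: 42.5
grip_force: 0.0
```

Run:
```python
from h import *
import pickle
s=st();d=shot("wrist");t=shot("top");pickle.dump((d,t),open("w7.pkl","wb"))
p=proj(d,[[451,51.5,98]])[0];print(p,proj(t,[[451,51.5,98],[441,173,215]]))
g=d["color"].astype(int).sum(2)//3
r,c=int(p[1]),int(p[0]);print(g[r-50:r+56:5,c-50:c+50:5])
```

```text
t 20.3 pos [448.319  50.125 195.104] F [ 0.188  0.122 -0.411] w 42.494930546465504 gf 0.0
[[-0.998  0.069 -0.002]
 [ 0.069  0.998 -0.   ]
 [ 0.002 -0.    -1.   ]]
q [ 0.111  0.056 -0.446  1.071  0.     0.18 ]
[283.037 212.619] [[297.201 203.409]
 [237.303 202.677]]
[[102 106 102 104 105 102 223 224 161 162 167 145  90  93  87  37  40  38
   39  40]
 [102 103 103 101 101  98 108 105  98 166 172 151  43  48  49  32  38  41
   41  34]
 [102 102  96 101 100  97  96  98  95 164 169 149  37  39  38  37  35  38
   37  34]
 [ 96  98  97  97  97  97  96  94  93 165 171 147  37  37  35  37  33  36
   38  40]
 [ 95  94  96  95  93  95  96  99  94 164 170 142  38  35  32  26  37  42
   39  35]
 [ 92  95  91  92  89  92  94  96  94 167 172 134  40  36  36  32  38  39
   35  32]
 [ 91  93  94  90  73  89  91  85  54 140 138 119  39  36  37  40  39  32
   35  32]
 [ 93  85  37  42  34  36  67  38  38 158 166 130  36  39  35  37  32  37
   38  36]
 [ 82  78  35  36  36  39  34  33  32 160 170 133  34  37  39  36  36  35
   34  33]
 [ 80  64  36  38  40  35  35  34  36 161 169 134  36  32  35  37  34
[... 336 characters left out ...]
  34  35
   31  41]
 [ 31  61  73  74  73  72  76  79  77 161 173 114  72  73  37  37  38  35
   37  37]
 [ 47  53  72  71  73  75  80  81  76 165 167 121  75  77  38  41  40  40
   39  43]
 [ 81  87  87  86  85  86  82  80  75 166 168 119  75  73  76  79  79  81
   79  78]
 [ 84  85  86  85  89  87 185 199  95 164 164 119  87  89  79  77  77  79
   77  79]
 [ 83  86  86  87  85  86 180 180 131 135 138  98  86  90  82  80  79  81
   78  62]
 [ 79  85  86  89  88  88 184 192 191 186  93  86  90  90  81  77  83  78
   81  54]
 [ 76  85  87  88  88  86  90  95  90  93  92  83  80  81  81  81  80  80
   82  47]
 [ 76  83  87  89  87  88  87  85  84  81  83  82  80  79  78  80  75  78
   81  50]]
```

Run:
```python
from h import *
import pickle
d,t=pickle.load(open("w7.pkl","rb"));g=d["color"].astype(int).sum(2)//3
for r in(175,185,197,210,225,240,255,280): print(r,g[r,270:300].tolist())
print("col281",[(r,g[r,281]) for r in range(150,310,3)])
print("flap in top");print(t["color"].sum(2)[195:215:4,215:290:3]//3)
```

```text
175 [95, 98, 96, 96, 96, 109, 130, 151, 166, 169, 170, 169, 170, 170, 171, 169, 168, 165, 144, 111, 65, 40, 37, 36, 37, 31, 40, 41, 35, 35]
185 [96, 95, 93, 96, 96, 109, 136, 156, 165, 170, 171, 170, 171, 167, 170, 170, 168, 158, 140, 101, 63, 42, 37, 35, 34, 37, 39, 34, 39, 40]
197 [37, 33, 34, 38, 45, 83, 126, 148, 158, 160, 165, 167, 167, 166, 166, 165, 160, 150, 130, 91, 55, 36, 37, 36, 33, 37, 34, 33, 39, 33]
210 [35, 41, 36, 32, 43, 86, 130, 154, 160, 168, 168, 171, 168, 168, 168, 166, 161, 154, 133, 98, 61, 40, 35, 37, 36, 37, 33, 37, 35, 26]
225 [78, 78, 74, 74, 79, 101, 134, 154, 160, 165, 169, 168, 166, 167, 167, 167, 156, 145, 121, 82, 58, 53, 47, 50, 47, 47, 47, 45, 42, 40]
240 [80, 82, 78, 78, 79, 100, 135, 157, 166, 168, 166, 167, 170, 168, 168, 166, 163, 147, 121, 89, 76, 75, 73, 73, 72, 75, 74, 75, 71, 74]
255 [185, 185, 185, 184, 183, 178, 164, 152, 140, 119, 96, 93, 89, 90, 88, 89, 90, 86, 87, 86, 87, 89, 88, 87, 84, 86, 89, 88, 87, 87]
280 [198, 199, 198, 196, 197, 197, 197, 195, 195, 195, 194, 175, 146, 119, 105, 98, 95, 96, 95, 95, 95, 93, 93, 96, 94, 96, 94, 92,
[... 1031 characters left out ...]
int64(196)), (291, np.int64(197)), (294, np.int64(205)), (297, np.int64(145)), (300, np.int64(32)), (303, np.int64(31)), (306, np.int64(35)), (309, np.int64(31))]
flap in top
[[ 12  24  17 246 224 224 222 219 255  94 243 106 144 147 143 150 151 153
   93 110 113 114 119 106 108]
 [ 24  23  17 235 223 224 224 220 251  92 233  91 159 159 162 161 164 165
  102  95  96  97 103 107 108]
 [ 19  23  21 233 223 223 219 189 220  95 228 106 163 163 161 162 165 168
  110  92  96 102 105 107 106]
 [ 21  17  12 232 222 221 220 185 214  99 227 182 162 158 159 156 155 152
  111  96  96 103 102 107 108]
 [ 22  21  14 229 223 221 221 226 227  98 235 227 154 145 144 144 143 144
  137  95  97 100 105 104 108]]
```

Run:
```python
from h import *
import pickle
d,t=pickle.load(open("w7.pkl","rb"));s=manip.read_state();R=np.array(s["eef_rot"]);p=np.array(s["ee_pos"])
tl=lambda c,r,z:(R.T@(ray(d,(c,r),z)-p))[:2].round(2)
print("frame +end",tl(282.5,158.5,78),"tab +end",tl(282,192.5,98),tl(282,194,98),"end252 z78/98",tl(282,252.5,78),tl(282,252.5,98))
print("lat frame",tl(275.7,175,78),tl(289.3,175,78),"tab",tl(275.3,212,98),tl(289,212,98))
for n,X in (("tab ctr world",ray(d,(282.2,222),98)),): print(n,X)
print("slot/chamber predicted proj",proj(d,[[451.8,51.6,98]]))
```

```text
frame +end [36.61  0.75] tab +end [14.33  0.26] [13.21  0.26] end252 z78/98 [-40.35   0.45] [-32.22   0.31]
lat frame [23.91 -4.5 ] [23.9   6.03] tab [-0.32 -4.65] [-0.32  5.42]
tab ctr world [458.1551478   50.40112653  98.        ]
slot/chamber predicted proj [[283.24469733 213.65445171]]
```

Request:
play_rows([
  [-0.13, -0.08, 2, 0],
  [-0.13, -0.08, 5, 0],
  [-0.13, -0.08, 8, 0],
  [-0.13, -0.08, 10, 0],
  [-0.13, -0.08, 11, 0],
  [-0.13, -0.08, 11.5, 0],
  [-0.13, -0.08, 11.5, 0],
  [-0.13, -0.08, 11.5, 0],
])

```text
time: 21.07
ee_pos: [451.6, 49.6, 81.6]
eef_rot: [[-0.998, 0.069, 0.002], [0.069, 0.998, 0.0], [-0.002, 0.0, -1.0]]
force: [0.7, 0.2, -0.7]
gripper_width: 42.7
grip_force: 0.0
```

Request:
play_rows([
  [0, 0, 0, 0],
  [0, 0, 0, 0],
  [0, 0, 0, 0],
  [0, 0, 0, 0],
  [0, 0, 0, 0],
  [0, 0, 0, 0],
  [0, 0, 0, 0],
], jaw=1, grip_force=40)

```text
time: 21.65
ee_pos: [451.3, 49.7, 81.2]
eef_rot: [[-0.998, 0.069, 0.002], [0.069, 0.998, 0.001], [-0.002, 0.001, -1.0]]
force: [-0.4, 1.2, 6.8]
gripper_width: 6.8
grip_force: 40.2
```

Request:
play_rows([
  [0, 0, -0.3, 0],
  [0, 0, -0.8, 0],
  [0, 0, -1.5, 0],
  [0, 0, -2.2, 0],
  [0, 0, -3, 0],
  [0, 0, -3.8, 0],
])

```text
time: 22.15
ee_pos: [450.3, 49.3, 119.1]
eef_rot: [[-0.998, 0.069, 0.0], [0.069, 0.998, -0.0], [-0.0, -0.0, -1.0]]
force: [-0.3, 0.7, -1.6]
gripper_width: 6.8
grip_force: 39.2
```

Request:
play_rows([
  [0, 0, -1, 0],
  [0, 0, -2, 0],
  [0, 0, -3, 0],
  [0, 0, -4, 0],
  [0, 0, -5, 0],
  [0, 0, -6, 0],
  [0, 0, -7, 0],
  [0, 0, -8, 0],
  [0, 0, -9, 0],
  [0, 0, -10, 0],
  [0, 0, -11, 0],
  [0, 0, -11.5, 0],
  [0, 0, -11.5, 0],
])

```text
time: 23.23
ee_pos: [451.1, 49.5, 234.6]
eef_rot: [[-0.998, 0.069, 0.002], [0.069, 0.998, 0.0], [-0.002, 0.0, -1.0]]
force: [-0.2, 0.4, -0.5]
gripper_width: 6.6
grip_force: 39.3
```

Run:
```python
from h import *
import pickle
s=st();d=shot("wrist");t=shot("top");pickle.dump((d,t),open("w8.pkl","wb"))
g=d["color"].astype(int).sum(2)//3
print("col281",g[100:300:4,281].tolist())
for r in (150,170,190,220): print(r,g[r,255:305:2].tolist())
# tray refine in top
g=cv2.cvtColor(t["color"],cv2.COLOR_RGB2GRAY);x0,y0,x1,y1=370,228,455,285
m=(g[y0:y1,x0:x1]>120).astype(np.uint8);cs,_=cv2.findContours(m,cv2.RETR_EXTERNAL,cv2.CHAIN_APPROX_NONE);c=max(cs,key=cv2.contourArea)+np.array([x0,y0])
b=cv2.boxPoints(cv2.minAreaRect(c.astype(np.float32)));W=np.array([ray(t,p,18) for p in b]);print(W[:,:2],W.mean(0))
```

```text
t 23.2333 pos [451.118  49.475 234.583] F [-0.164  0.38  -0.463] w 6.57042346200215 gf 39.33146059513092
[[-0.998  0.069  0.002]
 [ 0.069  0.998  0.   ]
 [-0.002  0.    -1.   ]]
q [ 0.109  0.035 -0.375  1.158  0.     0.178]
col281 [22, 17, 22, 23, 31, 87, 87, 84, 88, 87, 87, 86, 78, 73, 90, 90, 101, 124, 123, 123, 121, 134, 155, 152, 150, 149, 153, 149, 153, 152, 152, 150, 151, 149, 123, 124, 124, 123, 144, 150, 149, 151, 151, 149, 149, 151, 148, 150, 149, 148]
150 [97, 96, 93, 93, 128, 204, 218, 218, 216, 209, 118, 52, 43, 72, 78, 56, 36, 49, 76, 82, 80, 84, 88, 73, 42]
170 [91, 88, 87, 89, 88, 87, 91, 90, 90, 113, 121, 123, 124, 122, 121, 121, 121, 98, 41, 31, 31, 33, 35, 30, 32]
190 [47, 44, 32, 28, 35, 33, 41, 95, 143, 151, 151, 152, 153, 154, 152, 153, 153, 149, 115, 48, 33, 29, 37, 31, 35]
220 [65, 71, 67, 68, 65, 68, 74, 101, 142, 150, 152, 151, 151, 152, 151, 150, 150, 146, 111, 74, 66, 65, 44, 25, 29]
[[ 369.646 -155.286]
 [ 376.576 -308.805]
 [ 292.09  -310.047]
 [ 284.823 -157.54 ]] [ 330.784 -232.92    18.   ]
```

Run:
```python
from h import *
import pickle
d,t=pickle.load(open("w8.pkl","rb"))
g=cv2.cvtColor(t["color"],cv2.COLOR_RGB2GRAY);x0,y0,x1,y1=370,228,455,285
m=(g[y0:y1,x0:x1]>120).astype(np.uint8);cs,_=cv2.findContours(m,cv2.RETR_EXTERNAL,cv2.CHAIN_APPROX_NONE);c=(max(cs,key=cv2.contourArea)+np.array([x0,y0]))[:,0]
W=np.array([ray(t,p,18)[:2] for p in c],np.float32);r=cv2.minAreaRect(W);print(r)
# long edge line fits in world (mid part)
for lo,hi in((280,305),(355,385)):
    k=W[(W[:,0]>lo)&(W[:,0]<hi)&(W[:,1]<-175)&(W[:,1]>-290)]
    v=cv2.fitLine(k,cv2.DIST_HUBER,0,.01,.01).ravel();print(len(k),v,np.degrees(np.arctan2(v[1],v[0]))%180)
to((331.5,-234,320,92),(331.5,-234,174,92))
```

```text
((330.7747497558594, -232.9595489501953), (84.61973571777344, 151.56289672851562), 2.7282965183258057)
47 [ 4.5643397e-02 -9.9895781e-01  2.9028119e+02 -2.4929411e+02] 92.61609
47 [ 4.5473937e-02 -9.9896550e-01  3.7204633e+02 -2.3325540e+02] 92.60637
[np.float64(9.91), np.float64(-29.09), np.float64(-8.68), np.float64(84.06)]
[np.float64(9.91), np.float64(-29.09), np.float64(5.92), np.float64(84.06)]
```

Request:
play_rows([
  [0, 0, -2, 0],
  [0, 0, -4.5, 0],
  [0, 0, -7, 0],
  [0, 0, -8.5, 3],
  [0.7, -2, -8.5, 9],
  [1.4, -4, -8.5, 15],
  [2.1, -6, -8.5, 21],
  [2.8, -8, -8.5, 27],
  [3.5, -10, -8.5, 33],
  [4.2, -12, -8.5, 39],
  [4.9, -14, -8.5, 45],
  [5.6, -16, -8.5, 51],
  [6.2, -18, -8.5, 57],
  [6.9, -20, -8.5, 63],
  [7.6, -22, -8.5, 69],
  [8.3, -24, -8.5, 74],
  [9, -26, -8.5, 79],
  [9.6, -28, -8.5, 82],
  [9.9, -29.1, -8.5, 83.4],
  [9.9, -29.1, -8.5, 83.4],
])

```text
time: 25.0
ee_pos: [330.6, -235.6, 317.4]
eef_rot: [[-0.043, 0.999, -0.001], [0.999, 0.043, 0.0], [0.0, -0.001, -1.0]]
force: [-0.2, -0.3, -1.0]
gripper_width: 6.9
grip_force: 39.3
```

Run:
```python
from h import *
s=st();R=np.array(s["eef_rot"]);print(np.degrees(np.arctan2(R[1,0],R[0,0])))
to((331.5,-234,174,92.6))
```

```text
t 25.0 pos [ 330.554 -235.558  317.393] F [-0.235 -0.312 -0.997] w 6.908200919669542 gf 39.32201027870178
[[-0.043  0.999 -0.001]
 [ 0.999  0.043  0.   ]
 [ 0.    -0.001 -1.   ]]
q [-0.619 -0.077 -0.297  1.352 -0.001  0.909]
92.44847643898702
[np.float64(0.15), np.float64(0.1), np.float64(14.34), np.float64(-0.15)]
```

Request:
play_rows([
  [0.1, 0.1, 1.5, 0],
  [0.1, 0.1, 3.5, 0],
  [0.1, 0.1, 5.5, 0],
  [0.1, 0.1, 7.5, 0],
  [0.1, 0.1, 9.5, 0],
  [0.1, 0.1, 11.3, 0],
  [0.1, 0.1, 12.8, 0],
  [0.1, 0.1, 13.8, 0],
  [0.1, 0.1, 14.2, 0],
  [0.1, 0.1, 14.2, 0],
  [0.1, 0.1, 14.2, 0],
  [0.1, 0.1, 14.2, 0],
])

```text
time: 26.0
ee_pos: [333.1, -233.4, 177.1]
eef_rot: [[-0.047, 0.999, 0.001], [0.999, 0.047, -0.001], [-0.001, 0.001, -1.0]]
force: [0.4, -1.0, -0.4]
gripper_width: 7.0
grip_force: 39.3
```

Run:
```python
from h import *
import pickle
s=st();R=np.array(s["eef_rot"]);p=np.array(s["ee_pos"])
d=shot("wrist");t=shot("top");e=shot("scene");pickle.dump((d,t,e),open("w9.pkl","wb"))
g=d["color"].astype(int).sum(2)//3
# rows across the tray: print transitions
for r in (60,90,120,150): 
    x=g[r];print(r,[(c,int(x[c-1]),int(x[c+1])) for c in range(2,558) if abs(x[c+1]-x[c-1])>45])
print("col281",g[40:260:4,281].tolist())
# scene: filter side at predicted spots
b=p[2]-69.2
F=lambda x,y,z:p+R@np.array([y,x,0])*1.0-np.array([0,0,p[2]-z])
ge=e["color"].astype(int).sum(2)//3
for z in range(int(b)-14,int(b)+24,3):
    q=proj(e,F(0,0,z))[0];print(z,q.round(0),ge[int(round(q[1])),int(round(q[0]))],end="; ")
print()
# flap open, key and bystanders: difference in top view
i=pickle.load(open("i0.pkl","rb"))["top"]["color"]
D=cv2.absdiff(i,t["color"]).max(2);D=(D>60).astype(np.uint8);n,l,S,C=cv2.connectedComponentsWithStats(cv2.morphologyEx(D,cv2.MORPH_OPEN,np.ones((3,3))))
for k in range(1,n):
    if S[k,4]>20: print(S[k],C[k].round(0))
```

```text
t 26.0 pos [ 333.095 -233.376  177.054] F [ 0.392 -0.955 -0.443] w 6.969930155221075 gf 39.3186092376709
[[-0.047  0.999  0.001]
 [ 0.999  0.047 -0.001]
 [-0.001  0.001 -1.   ]]
q [-0.611 -0.019 -0.565  1.023  0.     0.913]
60 [(390, 34, 91), (391, 60, 108), (473, 216, 132), (474, 182, 110)]
90 [(386, 25, 86), (387, 38, 128), (388, 86, 138), (470, 224, 138), (471, 192, 114)]
120 [(227, 33, 150), (228, 67, 226), (229, 150, 241), (231, 241, 193), (232, 236, 140), (233, 193, 145), (234, 140, 221), (235, 145, 247), (241, 245, 171), (242, 224, 151), (327, 119, 54), (328, 90, 25), (385, 12, 86), (386, 43, 123), (387, 86, 133), (467, 227, 142), (468, 194, 116)]
150 [(228, 35, 151), (229, 66, 226), (230, 151, 242), (233, 238, 139), (234, 202, 127), (236, 127, 191), (237, 140, 237), (238, 191, 245), (261, 247, 192), (262, 243, 145), (263, 192, 138), (326, 119, 54), (327, 87, 34), (383, 33, 83), (384, 46, 123), (385, 83, 142), (461, 181, 228), (464, 229, 144), (465, 198, 115)]
col281 [14, 31, 45, 24, 24, 19, 13, 21, 11, 22, 23, 23, 25, 19, 26, 23, 29, 127, 139, 137, 139, 138, 137, 136, 138, 13
[... 210 characters left out ...]
356. 186.] 85; 105 [356. 185.] 123; 108 [356. 185.] 123; 111 [356. 184.] 147; 114 [356. 183.] 158; 117 [356. 182.] 162; 120 [356. 181.] 165; 123 [356. 180.] 166; 126 [356. 179.] 164; 129 [356. 178.] 163; 
[252 171  20  52 713] [261. 199.]
[ 271  182   50   43 1711] [295. 203.]
[241 192  12  23 102] [244. 201.]
[318 202   5  24  78] [320. 214.]
[ 382  239   61   35 1312] [408. 255.]
[187 244  12  21 152] [194. 253.]
[163 259  20  14 182] [172. 265.]
[451 288   9   8  36] [455. 291.]
[423 302  20  17  83] [433. 310.]
[ 219  305   42  115 3625] [242. 361.]
[ 507  304   53  116 3431] [541. 376.]
[177 310  18  18 194] [186. 318.]
[329 349  36  45 561] [350. 371.]
[357 395   8  24  95] [361. 407.]
```

Run:
```python
from h import *
import pickle
d,t,e=pickle.load(open("w9.pkl","rb"));i=pickle.load(open("i0.pkl","rb"))["top"]["color"]
for (x,y) in((194,253),(172,265),(186,318)): print((x,y),i[y,x-8:x+9:2].tolist(),t["color"][y,x-8:x+9:2].tolist())
P=lambda c,r:ray(d,(c,r),18)[:2]
for c in((228,120),(229.5,150),(327.5,120),(326.5,150)): print(P(*c))
a,b=P(228,120),P(229.5,150);print(np.degrees(np.arctan2(*(a-b)[::-1])));a,b=P(327.5,120),P(326.5,150);print(np.degrees(np.arctan2(*(a-b)[::-1])))
# filter direction from wrist: side edges of filter bottom/top
g=d["color"].astype(int).sum(2)//3
for r in(125,150,185,195,215): print(r,g[r,262:304:2].tolist())
s=manip.read_state();print(s["time"],np.array(s["ee_pos"]),np.array(s["joint_velocities"]))
```

```text
(194, 253) [[13, 10, 13], [13, 10, 16], [18, 14, 19], [23, 22, 26], [23, 23, 20], [16, 11, 14], [19, 19, 21], [24, 22, 22], [20, 11, 19]] [[21, 15, 24], [42, 39, 42], [114, 110, 111], [101, 98, 97], [97, 92, 94], [90, 88, 90], [86, 83, 85], [76, 74, 74], [31, 33, 33]]
(172, 265) [[23, 16, 24], [19, 14, 20], [18, 14, 13], [15, 7, 11], [19, 19, 22], [19, 12, 13], [23, 15, 24], [19, 14, 14], [21, 17, 24]] [[255, 255, 255], [255, 255, 255], [224, 217, 218], [245, 241, 241], [251, 250, 250], [255, 255, 255], [249, 246, 246], [235, 227, 231], [228, 221, 222]]
(186, 318) [[19, 13, 16], [9, 7, 14], [22, 14, 23], [23, 16, 23], [20, 15, 18], [18, 12, 19], [29, 23, 26], [18, 14, 16], [19, 14, 15]] [[18, 13, 18], [120, 114, 115], [237, 231, 233], [241, 235, 235], [234, 227, 228], [219, 211, 212], [185, 179, 178], [99, 94, 96], [17, 14, 11]]
[ 286.77416068 -172.5886797 ]
[ 288.27699938 -198.11192662]
[ 372.43925442 -168.60101878]
[ 373.67635634 -194.15276631]
93.36975196126193
92.77184226908378
125 [141, 141, 141, 137, 141, 143, 145, 144, 139, 139, 137, 141, 140, 139, 141, 139, 139, 141, 141, 142, 142]
150 [192, 138, 137, 134, 137, 138, 141, 143, 137, 134, 135, 135, 137, 137, 137, 137, 136, 136, 136, 138, 136]
185 [247, 247, 247, 247, 222, 162, 164, 163, 164, 163, 165, 163, 164, 162, 151, 131, 127, 132, 131, 133, 133]
195 [247, 247, 247, 247, 208, 168, 171, 173, 170, 171, 172, 172, 172, 171, 159, 135, 129, 133, 133, 133, 132]
215 [247, 247, 247, 247, 207, 172, 172, 174, 172, 172, 173, 176, 172, 169, 156, 135, 144, 220, 246, 247, 247]
26.15 [ 333.01102053 -233.42285743  176.95029375] [ 0.0008221   0.00017746 -0.00553769 -0.00436379 -0.00035937  0.00254366]
```

```bash
python3 -c "
from plant import manip
print(manip.job_done())"
```

```text
the job is handed in; nothing more can be done
None
```

I handed the job in at about 26 s with every step done in order: knob unlocked, key back in its well, flap open past upright, and the filter held upright about 9 cm above the tray and lined up with its long side. I didn't touch the bottle, dropper or tip box. The two larger spare keys fell over on the bench; at least one was already down before the gripper touched anything.

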